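# Knock out seized hinge pins and pack the bare halves

### The job

Some of the three hinge halves still have a seized pin: set each of those in the knock-out block with its pin through the fork, and with the drift drive the pin right out from the plain end into the catch trough; never pull a pin with the fingers. Pack all three bare halves flat and snug in the grey tray: the first pushed fully into the near right-hand corner (seen from the robot), the next in a row along the near wall, each pushed up to the one before. Finish with the drift lying on the mat, and leave the oil bottle, padlock and calliper alone.

Things in the scene. Friction and masses are not known exactly. Their poses are not given: they have to be found in the camera images.
- hinge_a: Steel hinge half, one of three alike, 250 g. Origin: under the centre of its 60 x 60 mm footprint, z up. Round knuckle, 26 mm diameter, along x from -30 to +30 mm, axis at y +17, z 13 mm; plate 5 mm thick from it to y -30. Bore 13 mm wide, open at the plain (-x) end; the pin, if it still has one, stands out at +x. Grasp across the knuckle, tips just above the plate.
- hinge_b: Steel hinge half, one of three alike, 250 g. Origin: under the centre of its 60 x 60 mm footprint, z up. Round knuckle, 26 mm diameter, along x from -30 to +30 mm, axis at y +17, z 13 mm; plate 5 mm thick from it to y -30. Bore 13 mm wide, open at the plain (-x) end; the pin, if it still has one, stands out at +x. Grasp across the knuckle, tips just above the plate.
- hinge_c: Steel hinge half, one of three alike, 250 g. Origin: under the centre of its 60 x 60 mm footprint, z up. Round knuckle, 26 mm diameter, along x from -30 to +30 mm, axis at y +17, z 13 mm; plate 5 mm thick from it to y -30. Bore 13 mm wide, open at the plain (-x) end; the pin, if it still has one, stands out at +x. Grasp across the knuckle, tips just above the plate.
- pin_a: Pin seized in hinge half a (None if that half is already bare): dark steel, brass ring, 12 mm diameter, 72 mm long, 60 g. Origin: its middle, axis along x. At the start at the half's (22, 17, 12.4 mm): its inner end is 16 mm inside the plain end, 28 mm stand out at the other. Friction (7 to 13 N) holds it until it is nearly out; it drops once it leaves the knuckle.
- pin_b: Pin seized in hinge half b (None if that half is already bare): dark steel, brass ring, 12 mm diameter, 72 mm long, 60 g. Origin: its middle, axis along x. At the start at the half's (22, 17, 12.4 mm): its inner end is 16 mm inside the plain end, 28 mm stand out at the other. Friction (7 to 13 N) holds it until it is nearly out; it drops once it leaves the knuckle.
- pin_c: Pin seized in hinge half c (None if that half is already bare): dark steel, brass ring, 12 mm diameter, 72 mm long, 60 g. Origin: its middle, axis along x. At the start at the half's (22, 17, 12.4 mm): its inner end is 16 mm inside the plain end, 28 mm stand out at the other. Friction (7 to 13 N) holds it until it is nearly out; it drops once it leaves the knuckle.
- drift: Drift punch of dark steel, 150 mm long, 120 g, lying on the mat. Origin: on its axis (7 mm up when lying), at the balance point, where it is best gripped; +x points to the tip, at x +93 mm. Body 14 mm across flats, from x -57 to +18 mm, then a taper and a nose of 8 mm diameter.
- block: Fixed knock-out block; place varies. Origin: under the nest's centre, at mat height; +x is the driving direction, roughly to the robot's right. Base top 30 mm up, x -36 to +30, y -43 to +43 mm. A hinge half is home with its frame parallel to the block's and its origin at (0, 0, 30 mm), between four round-topped dowels 10 mm high that leave 2.7 mm of play either way in y.
- fork (a point): Block's (30, 17, 30 mm), axes as the block's: foot of the forked stop on which the seated half's +x end bears. Two prongs 10 mm thick, tops 22 mm above here, a gap 20 mm wide for the pin between them, open above and below. Past it is the open catch trough: x 10 to 99, y -48 to +29 mm from here, floor 3 mm above the mat, walls 30 mm.
- nest_axis (a point): Block's (-30, 17, 42.4 mm), axes as the block's: where the pin's axis leaves the plain end of a seated half. The drift goes in here along +x, coaxial; the pin has left the knuckle when the drift's tip is 62 mm or more past this point.
- tray: Shallow fixed tray of grey sheet steel; place varies. Origin: under its centre; x roughly away from the robot, y to its left. Inside 95 mm in x by 235 mm in y, floor 2 mm up, walls 2.5 mm thick and 15 mm high. Its near right-hand corner is at -x, -y.
- tray_corner (a point): Inner near right-hand corner of the tray, on its floor, axes as the tray's. A half pushed fully in has its centre at (30, 30 mm) from here; the next follow at 60 mm steps along y. Any square way round will do; with its plate towards -y (frame parallel to the tray's) the fingers have room beside the knuckle.
- oil_can: Red oil bottle with a white nozzle, 46 mm wide, 150 mm tall, behind the work; origin under its centre. Leave it alone.
- padlock: Black padlock, 74 x 50 x 18 mm, lying to the right of the work; origin under its centre. Leave it alone.
- calliper: Vernier calliper, 200 mm long, lying behind the work; origin under its centre. Leave it alone.

How it is judged (in metres and radians):
On the way:
1. every pin has been driven out and lies in the catch trough (x of pin_a in the frame of block between 0.03 and 0.13 m and y of pin_a in the frame of block between -0.031 and 0.046 m and z of each of pin_a, pin_b, pin_c in the frame of block below 0.026 m and x of pin_b in the frame of block between 0.03 and 0.13 m and y of pin_b in the frame of block between -0.031 and 0.046 m and x of pin_c in the frame of block between 0.03 and 0.13 m and y of pin_c in the frame of block between -0.031 and 0.046 m), for 0.2 s.
At the end, for the whole second after the job is handed in: Every pin lies in the catch trough. The halves lie flat and square (0.12 rad) on the tray floor, within 5 mm of the near wall; the first within 5 mm of the right-hand wall, a second within 8 mm and a third within 11 mm of its snug place in the row. The drift lies on the mat, clear of tray and block (all of step 1 and (y of hinge_a in the frame of tray between -0.0915 and -0.0825 m or (y of hinge_a in the frame of tray between -0.0315 and -0.0195 m and (y of hinge_b in the frame of tray between -0.0915 and -0.0825 m or y of hinge_c in the frame of tray between -0.0915 and -0.0825 m)) or (y of hinge_a in the frame of tray between 0.0285 and 0.0435 m and (y of hinge_b in the frame of tray between -0.0315 and -0.0195 m or y of hinge_c in the frame of tray between -0.0315 and -0.0195 m))) and (y of hinge_b in the frame of tray between -0.0915 and -0.0825 m or (y of hinge_b in the frame of tray between -0.0315 and -0.0195 m and (y of hinge_a in the frame of tray between -0.0915 and -0.0825 m or y of hinge_c in the frame of tray between -0.0915 and -0.0825 m)) or (y of hinge_b in the frame of tray between 0.0285 and 0.0435 m and (y of hinge_a in the frame of tray between -0.0315 and -0.0195 m or y of hinge_c in the frame of tray between -0.0315 and -0.0195 m))) and (y of hinge_c in the frame of tray between -0.0915 and -0.0825 m or (y of hinge_c in the frame of tray between -0.0315 and -0.0195 m and (y of hinge_a in the frame of tray between -0.0915 and -0.0825 m or y of hinge_b in the frame of tray between -0.0915 and -0.0825 m)) or (y of hinge_c in the frame of tray between 0.0285 and 0.0435 m and (y of hinge_a in the frame of tray between -0.0315 and -0.0195 m or y of hinge_b in the frame of tray between -0.0315 and -0.0195 m))) and x of hinge_a in the frame of tray between -0.0215 and -0.0125 m and z of each of hinge_a, hinge_b, hinge_c in the frame of tray below 0.006 m and angle between each of hinge_a, hinge_b, hinge_c's own z axis and vertical below 0.08 rad and (angle between the x axis of hinge_a and the x axis of tray, either way round below 0.12 rad or angle between the x axis of hinge_a and the y axis of tray, either way round below 0.12 rad) and linear speed of each of hinge_a, hinge_b, hinge_c, drift below 0.01 m/s and x of hinge_b in the frame of tray between -0.0215 and -0.0125 m and (angle between the x axis of hinge_b and the x axis of tray, either way round below 0.12 rad or angle between the x axis of hinge_b and the y axis of tray, either way round below 0.12 rad) and x of hinge_c in the frame of tray between -0.0215 and -0.0125 m and (angle between the x axis of hinge_c and the x axis of tray, either way round below 0.12 rad or angle between the x axis of hinge_c and the y axis of tray, either way round below 0.12 rad) and height (world z) of drift below 0.012 m and (x of drift in the frame of tray below -0.05 m or x of drift in the frame of tray above 0.05 m or y of drift in the frame of tray below -0.12 m or y of drift in the frame of tray above 0.12 m)); the robot touches nothing.
It fails at once if a pin is taken by the fingers (contact force between the fingers and pin_a above 2 N or contact force between the fingers and pin_b above 2 N or contact force between the fingers and pin_c above 2 N).
It fails at once if the red oil bottle is shifted more than 30 mm (distance of oil_can from where it was at the start of the episode above 0.03 m).
It fails at once if the black padlock is shifted more than 30 mm (distance of padlock from where it was at the start of the episode above 0.03 m).
It fails at once if the vernier calliper is shifted more than 30 mm (distance of calliper from where it was at the start of the episode above 0.03 m).
Of pin_a, pin_b, pin_c only 2 to 3 are there at a start; the rules pass over those that are not, and their reading is None.
At some moment in a run one of drift may be knocked a few centimetres aside while the robot is not near it.
Once in a run the grip may slacken for a moment while it holds something.
It also fails if it takes over 210 s, if anything falls off the work surface, if the arm or the gripper's body presses on something with over 40 N, if the wrist force passes 120 N, or if a joint passes its speed limit or range.

### The arm

A 7-joint arm with a two-finger parallel gripper is mounted at the origin on a cart in front of the work surface, level with it; the furniture and walls round the work are solid. World frame = base frame: x ahead of the robot, y to its left, z up, the work surface at z = 0. Lengths are in mm, angles in rad, forces in N, time in s.
With the tool pointing down it reaches from about 400 to 875 mm from the base axis. Payload 4.4 kg.
Tool frame: the origin (TCP) lies midway between the tips of the shut fingers; the grasp point (between the pads) lies ctrl.grip_depth behind it (ctrl.grip_depth is the distance from the TCP to the grasp point, in mm); z points along the fingers, y is the line along which they close (so a half turn about z gives the same grasp; the last joint's range is limited). The gripper opens to 85 mm and grips with 20 to 120 N. Pads are 22 mm wide; open, the fingers measure 114 mm over their backs; the gripper's body (76 mm by 85 mm) begins 54 mm behind the grasp point. The pads swing forward as they close: fully open they stand 13 mm farther back than shut.
Start: joints at [-1.193, 0.628, 0.038, 1.517, -0.027, 0.996, -0.02], TCP at [279.073, 587.057, 231.313] pointing down, gripper open.
Joint ranges: [-3.06, 3.06], [-0.37, 2.12], [-1.25, 1.32], [0.18, 2.47], [-1.1, 4.24], [0.23, 1.98], [-2.94, 2.94]. Speed limits (rad/s): [2.57, 2.57, 3.14, 3.14, 3.14, 3.14, 3.14].

### API

Orientations are given as [roll, pitch, yaw] about the fixed x, y, z axes, in that order (R = Rz(yaw) Ry(pitch) Rx(roll)).
In Python, from cell import ctrl gives the robot as it stands.
- The arm moves only by the tool carry_out, never from a script. Its argument "deltas" is one flat list of numbers, 7 for each row, row after row: the turn, a rotation vector about the tool's x, y, z in degrees, then the shift along the tool's x, y, z in m, then the closure, from -1 (fully open) to 1 (shut). In form: [wx, wy, wz, dx, dy, dz, claw, wx, wy, wz, dx, dy, dz, claw, ...]. A call has 1 to 12 rows; each row shifts and turns the commanded pose from where the row before left it, along the tool's axes as they then stand; what a row does not reach is not made up. A row lasts 1/8 s, in which the tool goes at most 62.5 mm and 10.7 degrees, less where a joint would pass 70% of its speed; a pose out of reach is approached as far as the arm can. A call with a gripper value outside its range is refused whole. The fingers move at their own pace and stop on an object; the grip force is fixed at half the most. Time passes only in rows, so rows that do not move let the fingers close. It gives the time, the measured TCP pose, the force, the opening and the grip force at its end, in the units of the state.
- ctrl.read_state(): the state, without advancing time (a new reading comes with each control period).
- ctrl.get_image(name): name is "scene" or "top" or "wrist"; returns the picture (480x640x3 uint8, red, green, blue); there is no depth.
- ctrl.calibration(name): a dict with "mtx" (3x3 intrinsics, pixels), "R" (3x3) and "t" (3): a world point X has camera coordinates R X + t. Camera axes: x right, y down, z forward; pixel columns grow to the right and rows downward; lengths in mm; the calibration is good to about 2 mm. The wrist camera is an equidistant fisheye: a pixel r from the principal point sees the ray r / f radians off the axis. A picture is of the moment at which its call begins: read the wrist's pose just before it. calibration takes no time and is no camera call; for the wrist camera it gives the pose at the moment of the call.
- ctrl.finish_job(): hands the job in; it is judged then, once.
The state is a dict: "clock": time; "qpos": joint angles; "qd": joint speeds; "tau": joint torques, N m; "eef_pos": TCP position; "tool_rot": TCP orientation; "force": force on the tool from outside, world axes, zero at the start; "torque": the same for the moment, N m; "width": finger opening in mm; "gripper_force": force on a finger pad.
Only numpy, scipy, OpenCV 4.12 (cv2) and the standard library are available. Lean on these libraries where they do the work, as an engineer would, in place of code of your own. Each camera call takes 0.05 s, during which the arm holds its last target. There are 200 camera calls.

## Working session

There is one attempt and no reset: what is moved stays moved. The work goes in short steps, Python scripts to look and compute and a tool call to move; the robot and the scene stay as the last step left them, time stands still between calls to the robot, and variables do not carry over. Pictures are saved under pics/ and viewed, at most 14 in all, crops included, and the job is handed in when it is done.

Besides the shell and the picture viewer there is one more tool, called after ">>>" by a JSON object that holds its "name" and its "arguments", one argument or row to a line. carry_out: Moves the arm, as the interface text tells. Its arguments: {"type":"object","properties":{"deltas":{"type":"array"}},"required":["deltas"]}

```bash
ls; mkdir -p pics; python3 - <<'E'
from cell import ctrl
import cv2,numpy as np
print(ctrl.read_state(), ctrl.grip_depth)
for n in("top","scene"):
    cv2.imwrite(f"pics/{n}0.png",ctrl.get_image(n)[:,:,::-1]); c=ctrl.calibration(n); print(n,c)
E
```

```text
pics
{'clock': 0.0, 'qpos': array([-1.19283723,  0.62935262,  0.03846054,  1.51836672, -0.02699148,
        0.99627439, -0.02001127]), 'qd': array([-0.00017161,  0.00187621, -0.00049388,  0.00144845, -0.00140494,
        0.00066913,  0.00112858]), 'tau': array([-1.98778580e-04, -5.63398254e+01,  1.22626986e+00, -1.93457723e+01,
        1.10063949e-02,  1.03394565e-02, -2.18058608e-05]), 'eef_pos': array([278.79046014, 586.49346501, 230.38561887]), 'tool_rot': array([-3.13971061e+00,  4.31336023e-05,  2.69781196e+00]), 'force': array([-0.16625933,  0.70667356,  0.07813258]), 'torque': array([ 0.02618919, -0.01800288,  0.00937971]), 'gripper_force': 0.0, 'width': 85.48442198797233} 18.700000000000003
top {'mtx': array([[562.78187669,   0.        , 314.37896308],
       [  0.        , 562.78187669, 241.63512772],
       [  0.        ,   0.        ,   1.        ]]), 'R': array([[-0.02613061, -0.99953627, -0.01563451],
       [-0.98308689,  0.02853024, -0.18090385],
       [ 0.18126601,  0.01064295, -0.98337651]]), 't': array([ 46.95390868, 616.92864433, 925.89999718])}
scene {'mtx': array([[599.77709884,   0.        , 324.35235486],
       [  0.        , 599.77709884, 243.76472556],
       [  0.        ,   0.        ,   1.        ]]), 'R': array([[ 0.87548035, -0.48319373, -0.00761389],
       [-0.23969564, -0.42050682, -0.87505429],
       [ 0.41961905,  0.76791786, -0.48396489]]), 't': array([-508.31483438,  197.22196556,  759.56612305])}
```

View pics/top0.png

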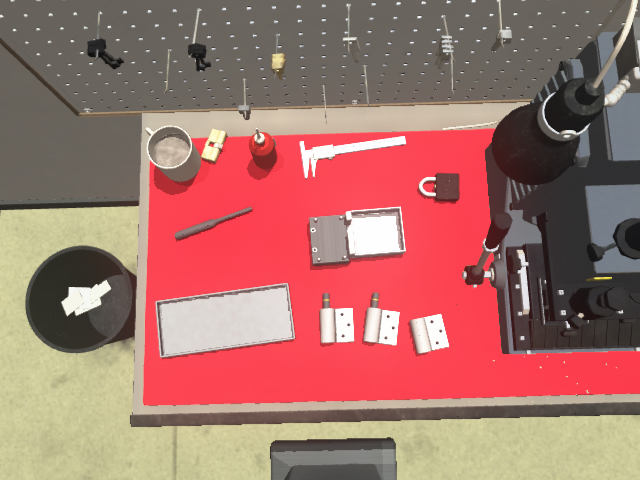

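View pics/scene0.png

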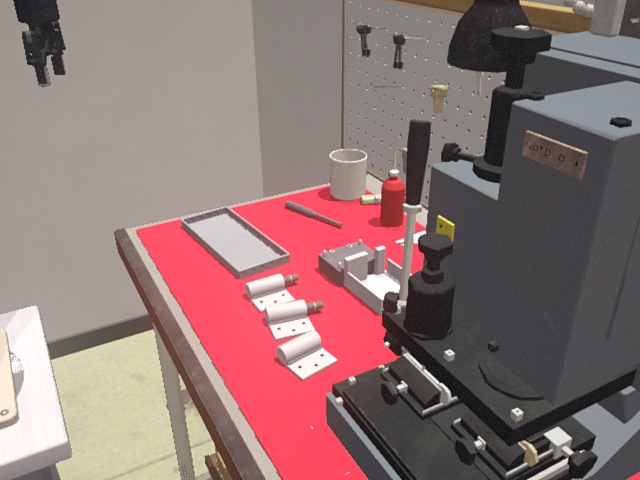

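Top view: the left half (col 328, row 325) and the middle half (378, 325) have pins pointing +x. The right half (430, 335) is bare. The block is at (328, 240) with its trough to the right, the tray at (226, 320) and the drift at (213, 223) with its tip to the right. Next, a closer crop for measuring.

```bash
cat > h.py <<'E'
from cell import ctrl
import cv2, numpy as np
from scipy.spatial.transform import Rotation as Ro
def ray(n,uv,c=None):
    c=c or ctrl.calibration(n); K=c["mtx"]; d=np.array([(uv[0]-K[0,2])/K[0,0],(uv[1]-K[1,2])/K[1,1]])
    if n=="wrist":
        r=np.hypot(*d); v=np.r_[d/r*np.sin(r),np.cos(r)] if r>1e-9 else np.array([0,0,1.])
    else: v=np.r_[d,1]
    return -c["R"].T@c["t"], c["R"].T@v
def w(n,uv,z,c=None):
    o,v=ray(n,uv,c); return (o+v*(z-o[2])/v[2]).round(1)
def pix(n,X,c=None):
    c=c or ctrl.calibration(n); p=c["R"]@np.asarray(X,float)+c["t"]; K=c["mtx"]
    if n=="wrist":
        s=np.hypot(p[0],p[1]); q=p[:2]/s*np.arctan2(s,p[2])
    else: q=p[:2]/p[2]
    return q*[K[0,0],K[1,1]]+K[:2,2]
def snap(n,name,crop=None,k=1):
    c=ctrl.calibration(n); im=ctrl.get_image(n)[:,:,::-1]
    np.save("pics/"+name+".npy",c,allow_pickle=True)
    if crop: x0,y0,x1,y1=crop; im=im[y0:y1,x0:x1]
    cv2.imwrite("pics/"+name+".png",cv2.resize(im,None,fx=k,fy=k,interpolation=cv2.INTER_CUBIC)); return c
def cal(name): return np.load("pics/"+name+".npy",allow_pickle=True).item()
def st():
    s=ctrl.read_state(); print("t%.1f"%s["clock"],s["eef_pos"].round(1),s["tool_rot"].round(3),"w%.1f"%s["width"],"F",s["force"].round(1)); return s
def go(*wps):
    """wps: (x,y,z,yaw) tool down, print tool-frame deltas from the measured pose"""
    s=st(); p=s["eef_pos"]; R=Ro.from_euler("xyz",s["tool_rot"])
    for a in wps:
        T=Ro.from_euler("xyz",[np.pi,0,a[3]]); rv=(R.inv()*T).as_rotvec(degrees=True); d=R.inv().apply(np.array(a[:3])-p)/1000
        print("  turn",rv.round(1),"shift",d.round(4),"| rows>=",int(np.ceil(max(np.linalg.norm(rv)/10.7,np.linalg.norm(d)/.0625)))); 
        p=np.array(a[:3]);R=T
E
python3 - <<'E'
from h import *
im=cv2.imread("pics/top0.png")
a=cv2.resize(im[200:360,300:460],None,fx=3.7,fy=3.7,interpolation=cv2.INTER_CUBIC); cv2.imwrite("pics/ca.png",a)
b=cv2.resize(im[195:365,145:305],None,fx=3.5,fy=3.5,interpolation=cv2.INTER_CUBIC); cv2.imwrite("pics/cb.png",b)
print(w("top",(328,325),20),w("top",(226,320),0))
c=ctrl.calibration("wrist");print(c, (-c["R"].T@c["t"]).round())
E
```

```text
[474.6  10.2  20. ] [489.2 193.9  -0. ]
{'mtx': array([[371.64829954,   0.        , 321.52401297],
       [  0.        , 371.64829954, 239.31885453],
       [  0.        ,   0.        ,   1.        ]]), 'R': array([[ 4.28447312e-01,  9.03566634e-01, -4.88241621e-04],
       [ 8.71566161e-01, -4.13130886e-01,  2.63998671e-01],
       [ 2.38338683e-01, -1.13535056e-01, -9.64522920e-01]]), 't': array([-649.38901909,  -34.57512836,  377.53940934])} [218. 615. 373.]
```

View pics/ca.png

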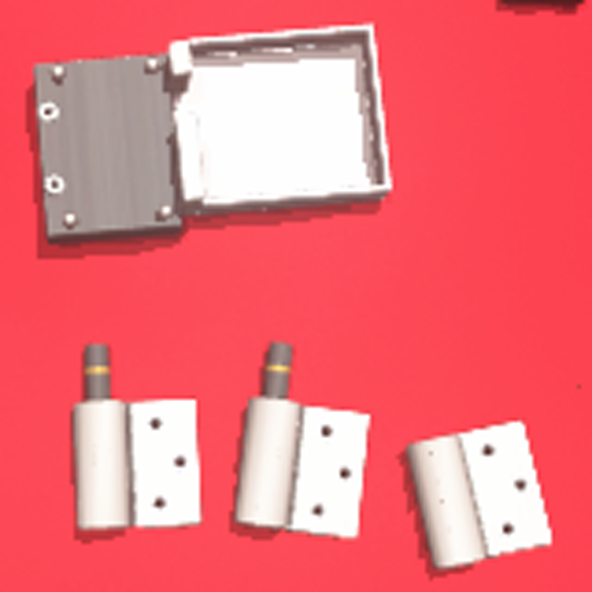

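View pics/cb.png

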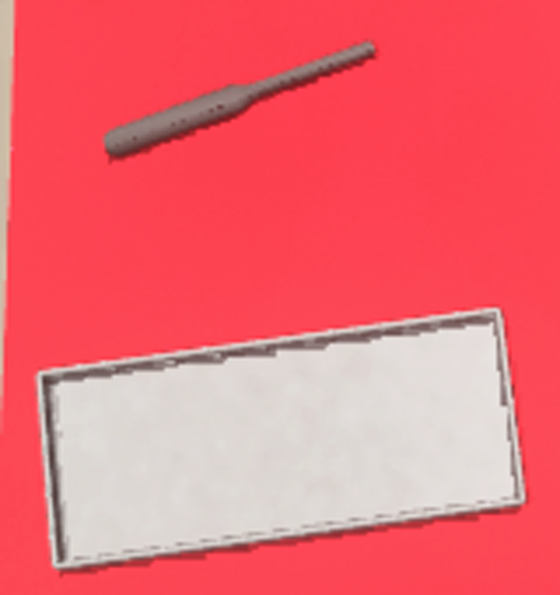

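Crop A at 3.7x: dowels at (58,72), (152,65), (70,219) and (165,212). The plate's right corners are at (195,400)/(200,523), (369,413)/(357,537) and (522,422)/(551,545). Crop B at 3.5x: tray outer rim corners at (498,310), (524,502), (57,569) and (39,374), drift from (108,146) to (374,47).

```bash
python3 - <<'E'
from h import *
c=ctrl.calibration("top")
A=lambda u,v,z:w("top",(300+(u+.5)/3.7-.5,200+(v+.5)/3.7-.5),z,c)
B=lambda u,v,z:w("top",(145+(u+.5)/3.5-.5,195+(v+.5)/3.5-.5),z,c)
print("cam",(-c["R"].T@c["t"]).round())
D=[A(58,72,40),A(152,65,40),A(70,219,40),A(165,212,40)]
print("dowels",D)
ang=lambda a,b:np.arctan2(b[1]-a[1],b[0]-a[0])
print("block yaw",ang(D[0],D[1]),ang(D[2],D[3]),ang(D[2],D[0])-np.pi/2,ang(D[3],D[1])-np.pi/2, "mean",np.mean(D,0))
print("base corners",A(37,65,30),A(48,234,30))
print("trough outer far rim",A(372,26,33),A(389,188,33))
for n,p,q,k in(("1",(195,400),(200,523),((75,403),(78,528))),("2",(369,413),(357,537),((248,400),(237,522))),("3",(522,422),(551,545),((408,445),(438,566)))):
    p,q=A(*p,5),A(*q,5); y=ang(q,p); R=np.array([[np.cos(y),-np.sin(y)],[np.sin(y),np.cos(y)]])
    print("hinge",n,p,q,y.round(3),"centre",((p+q)[:2]/2+R@[0,30]).round(1),"knuckle mid",((p+q)[:2]/2+R@[0,47]).round(1),"ledge z13",A(*k[0],13),A(*k[1],13))
T=[B(498,310,17),B(524,502,17),B(57,569,17),B(39,374,17)]
print("tray",T,np.mean(T,0),"yaw",ang(T[1],T[0]),ang(T[2],T[3]),ang(T[1],T[2])-np.pi/2,ang(T[0],T[3])-np.pi/2)
d=B(108,146,7),B(374,47,7); print("drift",d,"yaw",ang(*d),"org",d[0]+(d[1]-d[0])*57/150,np.linalg.norm(d[1]-d[0]))
go((480,10,250,np.pi/2))
E
```

```text
cam [ 440.   19. 1023.]
dowels [array([662. ,  27.4,  40. ]), array([664.1, -18.1,  40. ]), array([590. ,  23.6,  40. ]), array([592.1, -21.9,  40. ])]
block yaw -1.524675210780385 -1.524675210780385 -1.5180674713374882 -1.5180674713374882 mean [627.05   2.75  40.  ]
base corners [668.1  37.6  30. ] [584.5  34.4  30. ]
trough outer far rim [ 682.  -126.3   33. ] [ 601.7 -130.1   33. ]
hinge 1 [504.7 -34.6   5. ] [445.8 -34.7   5. ] 0.002 centre [475.2  -4.7] knuckle mid [475.2  12.3] ledge z13 [504.3  23.7  13. ] [444.9  23.9  13. ]
hinge 2 [ 496.1 -118.6    5. ] [ 437.2 -109.7    5. ] -0.15 centre [471.1 -84.5] knuckle mid [473.7 -67.7] ledge z13 [503.5 -59.7  13. ] [445.7 -52.   13. ]
hinge 3 [ 489.8 -192.2    5. ] [ 431.  -202.2    5. ] 0.168 centre [ 455.4 -167.6] knuckle mid [ 452.5 -150.9] ledge z13 [ 479.9 -135.4   13. ] [ 422.7 -146.3   13. ]
tray [array([550.9,  81.6,  17. ]), array([453.5,  70.2,  17. ]), array([426.5, 305.6,  17. ]), array([524.6, 317.1,  17. ])] [488.875 193.625  17.   ] yaw 0.11651301009665087 0.11669471489867837 0.11419933909674018 0.11121645310366701
drift (array([644.5, 286.5,   7. ]), array([694. , 145.7,   7. ])) yaw -1.2327302039580712 org [663.31  232.996   7.   ] 149.24774705167246
t0.1 [278.8 586.5 230.5] [-3.14   0.     2.698] w85.5 F [-0.8  0.2  0.6]
  turn [-0.1  0.1 64.6] shift [-0.4292 -0.4344 -0.0188] | rows>= 10
```

```bash
python3 - <<'E'
from h import *
go((475.2,12.3,130,np.pi))
E
```

```text
t0.1 [278.8 586.5 230.5] [-3.14   0.     2.698] w85.5 F [-0.8  0.2  0.6]
  turn [ -0.1  -0.  -25.4] shift [-0.4239 -0.4341  0.1012] | rows>= 10
```

>>> {"name": "carry_out", "arguments": {
  "deltas": [0,0,0,-0.0385,-0.0395,0.0092,-1,0,0,0,-0.0385,-0.0395,0.0092,-1,0,0,0,-0.0385,-0.0395,0.0092,-1,0,0,0,-0.0385,-0.0395,0.0092,-1,0,0,0,-0.0385,-0.0395,0.0092,-1,0,0,0,-0.0385,-0.0395,0.0092,-1,0,0,0,-0.0385,-0.0395,0.0092,-1,0,0,0,-0.0385,-0.0395,0.0092,-1,0,0,0,-0.0385,-0.0395,0.0092,-1,0,0,0,-0.0385,-0.0395,0.0092,-1,0,0,0,-0.0385,-0.0395,0.0092,-1]
}}

```text
clock: 1.48
eef_pos: [475.4, 11.2, 129.7]
tool_rot: [3.141, -0.0, 2.698]
force: [0.1, -0.3, -1.0]
width: 85.5
gripper_force: 0.0
```

>>> {"name": "carry_out", "arguments": {
  "deltas": [0,0,-8.5,0,0,0,-1,0,0,-8.5,0,0,0,-1,0,0,-8.5,0,0,0,-1,0,0,0,0,0,0,-1,0,0,0,0,0,0,-1]
}}

```text
clock: 2.1
eef_pos: [474.9, 12.8, 130.0]
tool_rot: [3.142, -0.0, 3.14]
force: [-0.2, -0.2, 0.5]
width: 85.6
gripper_force: 0.0
```

```bash
python3 - <<'E'
from h import *
go((475.2,12.3,7,np.pi))
snap("wrist","w1")
E
```

```text
t2.1 [474.9  12.8 130. ] [ 3.142 -0.     3.14 ] w85.6 F [-0.2 -0.2  0.5]
  turn [ 0.  -0.  -0.1] shift [-0.0004 -0.0005  0.123 ] | rows>= 2
```

View pics/w1.png

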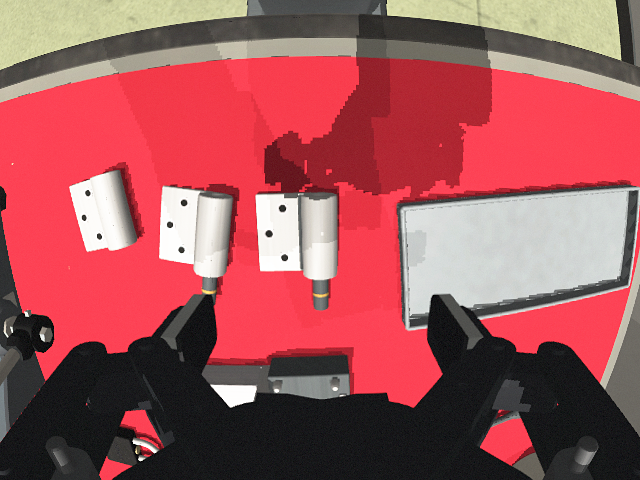

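Wrist view: hinge 1's plate corners are at (256,194) and (259,271), its pin end is at (321,308), and the tray's near right rim corner is at (400,205). I'll check these against the top-camera estimates.

```bash
python3 - <<'E'
from h import *
c=cal("w1")
W=lambda u,v,z:w("wrist",(u,v),z,c)
print("h1 plate",W(256,194,5),W(259,271,5),"pin tip side",W(321,306,13))
print("h2 plate",W(162,186,5),W(160,260,5)); print("h3",W(69,186,5),W(86,252,5))
print("tray near right",W(400,206,17),"far right",W(407,328,17), "near left",W(637,187,17))
E
```

```text
h1 plate [446.7 -35.    5. ] [506.5 -35.3   5. ] pin tip side [532.2  12.6  13. ]
h2 plate [ 438.6 -109.6    5. ] [ 498.5 -117.9    5. ]
h3 [ 433.8 -202.5    5. ] [ 492.5 -192.9    5. ]
tray near right [453.5  68.6  17. ] far right [551.   80.9  17. ] near left [428.4 302.3  17. ]
```

>>> {"name": "carry_out", "arguments": {
  "deltas": [0,0,0,-0.001,-0.0005,0.06,-1,0,0,0,0,0,0.043,-1,0,0,0,0,0,0.02,-1,0,0,0,0,0,0,1,0,0,0,0,0,0,1,0,0,0,0,0,0,1,0,0,0,0,0,0,1,0,0,0,0,0,0,1,0,0,0,0,0,0,1,0,0,0,0,0,-0.03,1,0,0,0,0,0,-0.05,1]
}}

```text
clock: 3.52
eef_pos: [474.8, 12.3, 87.4]
tool_rot: [-3.141, -0.003, -3.14]
force: [0.8, 0.3, -2.0]
width: 24.3
gripper_force: 60.3
```

```bash
python3 - <<'E'
from h import *
yb=-1.521; d=np.array([np.cos(yb),np.sin(yb)]); n=np.array([-d[1],d[0]])
o=np.array([627.3,0.8]); g=o+17*n-2*d; print(g)
go((*g,130,yb+np.pi))
snap("wrist","w2")
E
```

```text
[644.17937563   3.64370858]
t3.5 [474.8  12.3  87.4] [-3.141e+00 -3.000e-03 -3.140e+00] w24.3 F [ 0.8  0.3 -2. ]
  turn [-0.2 -0.1 87.2] shift [-0.1692 -0.0089 -0.0431] | rows>= 9
```

View pics/w2.png

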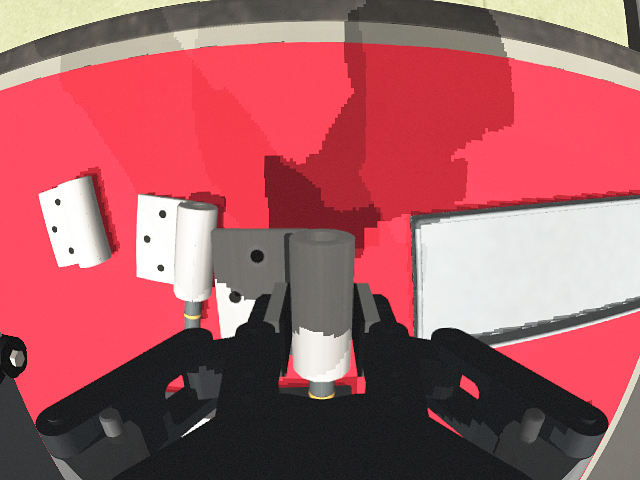

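The half is held level between the pads, with its pin at (320,390). Next: turn it and carry it over the block.

>>> {"name": "carry_out", "arguments": {
  "deltas": [0,0,9.7,0,0,-0.005,1,0,0,9.7,0,0,-0.005,1,0,0,9.7,0,0,-0.005,1,0,0,9.7,0,0,-0.005,1,0,0,9.7,0,0,-0.005,1,0,0,9.7,0,0,-0.005,1,0,0,9.7,0,0,-0.005,1,0,0,9.7,0,0,-0.005,1,0,0,9.6,0,0,-0.003,1]
}}

```text
clock: 4.7
eef_pos: [476.0, 12.5, 130.7]
tool_rot: [3.141, -0.001, 1.615]
force: [-0.4, 0.7, -2.7]
width: 24.9
gripper_force: 60.3
```

>>> {"name": "carry_out", "arguments": {
  "deltas": [0,0,0,-0.004,0.042,0,1,0,0,0,-0.004,0.042,0,1,0,0,0,-0.004,0.042,0,1,0,0,0,-0.005,0.0425,0,1,0,0,0,0,0,0,1,0,0,0,0,0,0,1]
}}

```text
clock: 5.45
eef_pos: [643.8, 4.0, 129.6]
tool_rot: [-3.139, -0.001, 1.621]
force: [-0.5, -0.8, -3.6]
width: 24.7
gripper_force: 60.4
```

```bash
python3 - <<'E'
from h import *
go((644.2,3.6,37.5,-1.521+np.pi))
snap("wrist","w3")
snap("top","t3")
im=cv2.imread("pics/w3.png")
E
```

```text
t5.5 [643.8   4.  129.6] [-3.139e+00 -1.000e-03  1.621e+00] w24.7 F [-0.5 -0.8 -3.6]
  turn [-0.1 -0.   0. ] shift [-0.0004  0.0006  0.0921] | rows>= 2
```

View pics/w3.png

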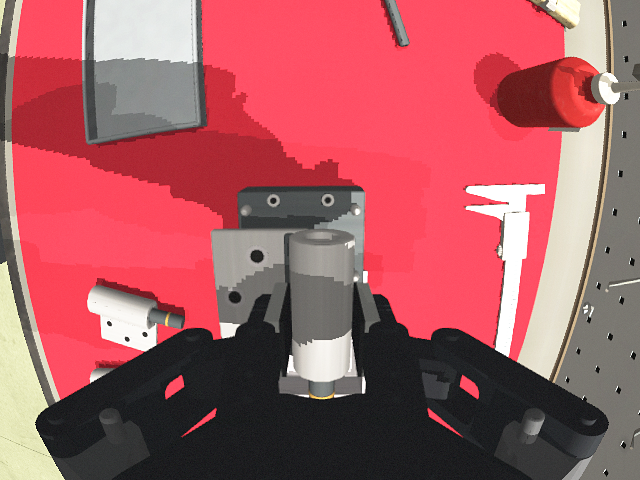

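The wrist view over the block shows the base's back edge corners at (239,190) and (364,189), with dowel tops near (246,211) and (357,211).

```bash
python3 - <<'E'
from h import *
c=cal("w3"); W=lambda u,v,z:w("wrist",(u,v),z,c)
p,q=W(239,190,30),W(364,189,30); print(p,q,"mid",(p+q)/2, "len",np.linalg.norm(p-q),"yaw",np.arctan2(*(q-p)[1::-1])-np.pi/2)
print("dowels",W(246,211,40),W(357,211,40))
im=cv2.imread("pics/w3.png")[175:245,205:385]; cv2.imwrite("pics/w3c.png",cv2.resize(im,None,fx=4.4,fy=4.4,interpolation=cv2.INTER_CUBIC))
# plate free edge of held hinge, z=TCP-7+5
print("plain end plate corner",W(211,232,127.6))
E
```

```text
[586.8  35.9  30. ] [669.6  40.4  30. ] mid [628.2   38.15  30.  ] len 82.92219244568977 yaw -1.5165019148865906
dowels [593.8  23.8  40. ] [665.   27.3  40. ]
plain end plate corner [596.5  32.1 127.6]
```

View pics/w3c.png

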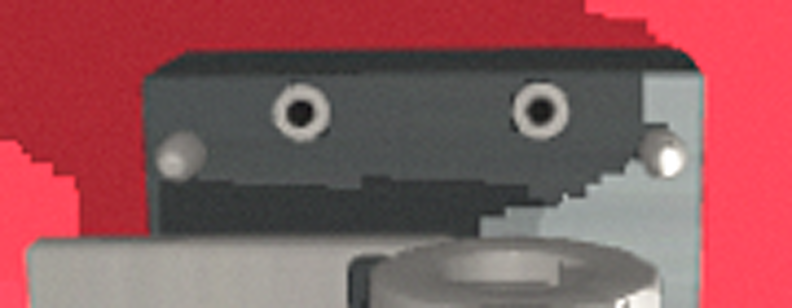

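```bash
python3 - <<'E'
from h import *
c=cal("w3"); W=lambda u,v,z:w("wrist",(u,v),z,c)
p,q=W(238,192.2,30),W(364.1,192,30); print(p,q,"mid",(p+q)/2, "len",np.linalg.norm(p-q),"yaw",np.arctan2(*(q-p)[1::-1])-np.pi/2)
a,b=W(245.3,209.8,40),W(356.6,209.3,40);print("dowels",a,b,(a+b)/2,np.arctan2(*(b-a)[1::-1])-np.pi/2)
m=(p+q)[:2]/2; print("origin",m+36*np.array([np.cos(-1.519),np.sin(-1.519)]))
E
```

```text
[586.1  34.4  30. ] [669.8  38.4  30. ] mid [627.95  36.4   30.  ] len 83.79552494017797 yaw -1.5230429334588225
dowels [593.3  24.6  40. ] [664.6  28.4  40. ] [628.95  26.5   40.  ] -1.5175507698815405
origin [6.29813834e+02 4.48280675e-01]
```

>>> {"name": "carry_out", "arguments": {
  "deltas": [0,0,0,0,0.0027,0,1,0,0,0,0,0,0.04,1,0,0,0,0,0,0.03,1,0,0,0,0,0,0.01,1,0,0,0,0,0,0.003,1,0,0,0,0,0,0.003,1,0,0,0,0,0,0.003,1,0,0,0,0,0,0.002,1,0,0,0,0,0,0.001,1]
}}

```text
clock: 6.68
eef_pos: [648.0, 4.0, 38.6]
tool_rot: [3.141, -0.0, 1.621]
force: [-2.2, -0.5, 4.0]
width: 24.3
gripper_force: 61.6
```

```bash
python3 - <<'E'
from h import *
st()
snap("wrist","w4",(140,140,480,400),2.3)
E
```

```text
t6.7 [648.    4.   38.6] [ 3.141 -0.     1.621] w24.3 F [-2.2 -0.5  4. ]
```

View pics/w4.png

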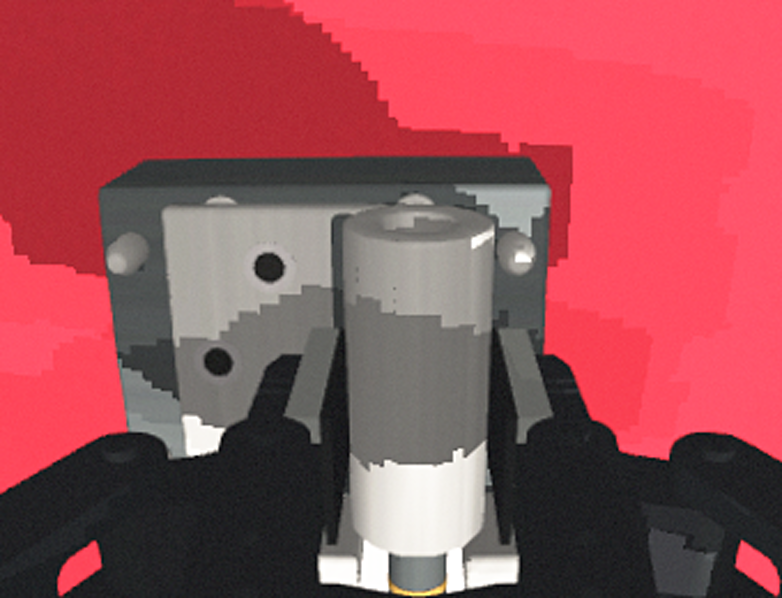

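The half sits between the dowels, with the pin in the fork gap (420,570), but it is hard against the far dowel. I'll back it off 1.8 mm, set it down and release.

>>> {"name": "carry_out", "arguments": {
  "deltas": [0,0,0,0,-0.0018,0,1,0,0,0,0,0,0.0012,1,0,0,0,0,0,0,1]
}}

```text
clock: 7.1
eef_pos: [646.9, 3.9, 38.6]
tool_rot: [3.14, -0.0, 1.621]
force: [-1.0, 0.8, 7.3]
width: 24.9
gripper_force: 61.8
```

```bash
python3 - <<'E'
from h import *
st()
E
```

```text
t7.1 [646.9   3.9  38.6] [ 3.14  -0.     1.621] w24.9 F [-1.   0.8  7.3]
```

>>> {"name": "carry_out", "arguments": {
  "deltas": [0,0,0,0,0,0,-1,0,0,0,0,0,0,-1,0,0,0,0,0,0,-1,0,0,0,0,0,0,-1,0,0,0,0,0,-0.03,-1,0,0,0,0,0,-0.06,-1,0,0,0,0,0,0,-1,0,0,0,0,0,0,-1]
}}

```text
clock: 8.1
eef_pos: [645.7, 3.9, 126.9]
tool_rot: [-3.141, -0.0, 1.621]
force: [-0.3, 0.9, -0.7]
width: 85.6
gripper_force: 0.0
```

```bash
python3 - <<'E'
from h import *
st(); snap("wrist","w5")
E
```

```text
t8.1 [645.7   3.9 126.9] [-3.141 -0.     1.621] w85.6 F [-0.3  0.9 -0.7]
```

>>> {"name": "carry_out", "arguments": {
  "deltas": [0,0,0,0.057,0.0068,0,-1,0,0,0,0.057,0.0068,0,-1,0,0,0,0.057,0.0068,0,-1,0,0,0,0.057,0.0068,0,-1,0,0,-8.2,0,0,0,-1,0,0,-8.2,0,0,0,-1,0,0,0,0,0,0,-1,0,0,0,0,0,0,-1]
}}

```text
clock: 9.15
eef_pos: [661.3, 232.4, 125.9]
tool_rot: [-3.14, -0.0, 1.904]
force: [-1.2, 0.2, 0.2]
width: 85.7
gripper_force: 0.0
```

```bash
python3 - <<'E'
from h import *
st(); snap("wrist","w6")
a=cv2.imread("pics/w5.png")[110:350,150:470]; b=cv2.imread("pics/w6.png")[130:430,120:520]
cv2.imwrite("pics/m56.png",np.hstack([cv2.resize(a,(400,300),interpolation=cv2.INTER_CUBIC),b]))
E
```

```text
t9.2 [661.3 232.4 125.9] [-3.14  -0.     1.904] w85.7 F [-1.2  0.2  0.2]
```

View pics/m56.png

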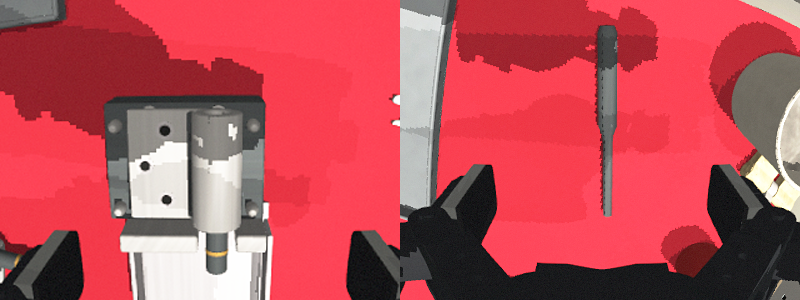

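Left panel: the half is seated between the dowels with its pin through the fork at (216,250). Right panel: the drift lies along the fingers, tail at full-image (327,157) and tip at (328,343).

```bash
python3 - <<'E'
from h import *
c=cal("w6"); W=lambda u,v,z:w("wrist",(u,v),z,c)
a,b=W(327,157,7),W(328,344,7); y=np.arctan2(*(b-a)[1::-1]); o=a+(b-a)*57/150
print(a,b,y,o,np.linalg.norm(b-a)); go((*o[:2],6,y+np.pi))
c=cal("w5"); print("knuckle top axis", [w("wrist",p,56,c) for p in((321.6,200),(323,270))], "plain end",w("wrist",(322,197.5),56,c))
E
```

```text
[646.6 285.6   7. ] [696.5 146.5   7. ] -1.2263613080627154 [665.562 232.742   7.   ] 147.77963323814282
t9.2 [661.5 232.5 126.2] [-3.14  -0.     1.905] w85.2 F [ 0.2  0.2 -0.3]
  turn [-0.1 -0.  -0.6] shift [-0.0011  0.0041  0.1201] | rows>= 2
knuckle top axis [array([644.1,  36.1,  56. ]), array([647.2,  -6.8,  56. ])] plain end [644.3  37.6  56. ]
```

>>> {"name": "carry_out", "arguments": {
  "deltas": [0,0,-0.6,-0.001,0.004,0.06,-1,0,0,0,0,0,0.043,-1,0,0,0,0,0,0.02,-1,0,0,0,0,0,0,1,0,0,0,0,0,0,1,0,0,0,0,0,0,1,0,0,0,0,0,0,1,0,0,0,0,0,0,1,0,0,0,0,0,0,1,0,0,0,0,0,0,1,0,0,0,0,0,-0.03,1,0,0,0,0,0,-0.05,1]
}}

```text
clock: 10.7
eef_pos: [664.0, 232.7, 82.7]
tool_rot: [-3.137, -0.0, 1.918]
force: [2.0, -0.8, -0.5]
width: 12.0
gripper_force: 59.9
```

```bash
python3 - <<'E'
from h import *
go((646.4-.05*140,144,90,1.6206))
snap("wrist","w7",(160,100,480,420),1.8)
E
```

```text
t10.7 [664.  232.7  82.7] [-3.137 -0.     1.918] w12.0 F [ 2.  -0.8 -0.5]
  turn [-0.3  0.  17. ] shift [-0.0751 -0.0534 -0.007 ] | rows>= 2
```

View pics/w7.png

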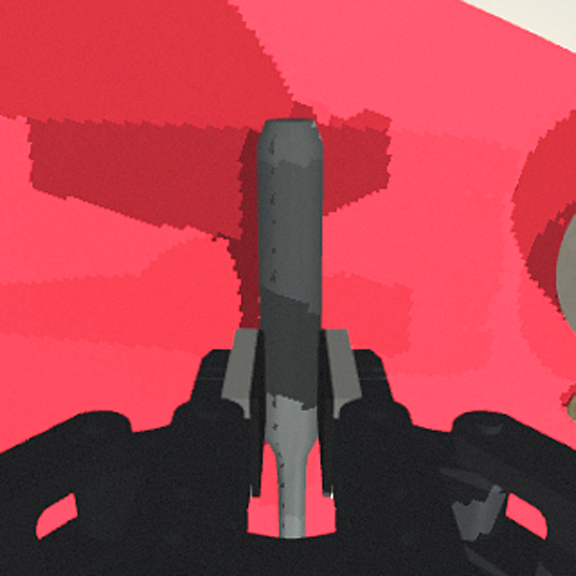

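Drift held squarely (body along col ~290 in the crop). I'll line it up with the nest axis.

>>> {"name": "carry_out", "arguments": {
  "deltas": [0,0,8.5,0,0,0,1,0,0,8.5,0,0,0,1,0,0,0,-0.0437,-0.0145,0,1,0,0,0,-0.0437,-0.0145,0,1,0,0,0,0,0,0,1,0,0,0,0,0,0.03,1,0,0,0,0,0,0.0145,1,0,0,0,0,0,0,1,0,0,0,0,0,0,1]
}}

```text
clock: 11.88
eef_pos: [641.9, 145.0, 40.0]
tool_rot: [3.141, -0.0, 1.621]
force: [0.5, -0.9, -1.0]
width: 11.7
gripper_force: 59.9
```

```bash
python3 - <<'E'
from h import *
go((639.4,144,38.2,1.6206))
c=snap("scene","s7"); 
for X in((645,31,42.4),(644,51,42.4),(640,144,42.4)): print(pix("scene",X,c).round())
im=cv2.imread("pics/s7.png"); cv2.imwrite("pics/s7c.png",cv2.resize(im[190:310,260:420],None,fx=5,fy=5,interpolation=cv2.INTER_CUBIC))
E
```

```text
t11.9 [641.9 145.   40. ] [ 3.141 -0.     1.621] w11.7 F [ 0.5 -0.9 -1. ]
  turn [ 0.1 -0.   0. ] shift [-0.0008 -0.0026  0.0018] | rows>= 1
[348. 239.]
[342. 235.]
[315. 215.]
```

View pics/s7c.png

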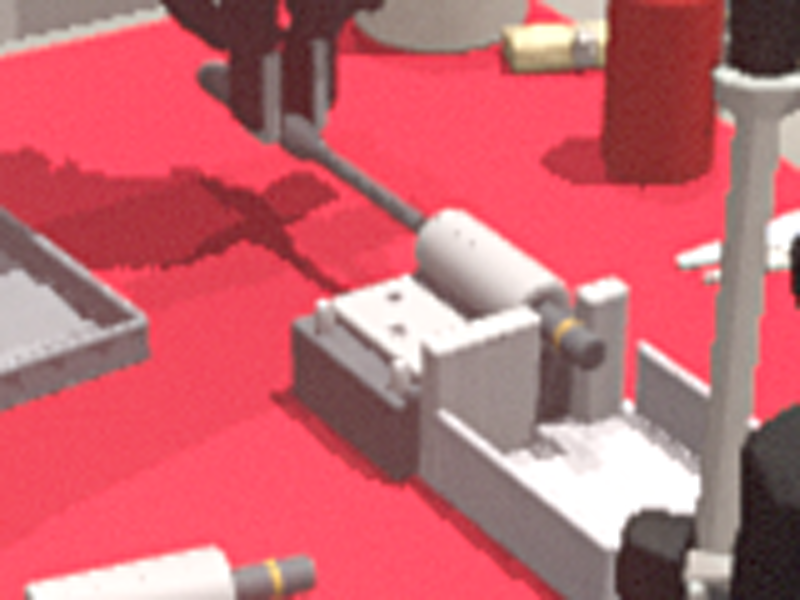

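Scene crop: the drift nose points at the plain end (~(425,222)), and the pin passes through the fork at (575,335). I'll correct the small residual and start inserting.

>>> {"name": "carry_out", "arguments": {
  "deltas": [0,0,0,0,-0.0026,0.0018,1,0,0,0,0,0,0,1,0,0,0,-0.01,0,0,1,0,0,0,-0.008,0,0,1,0,0,0,-0.005,0,0,1,0,0,0,-0.003,0,0,1,0,0,0,-0.003,0,0,1,0,0,0,0,0,0,1]
}}

```text
clock: 12.92
eef_pos: [640.6, 114.1, 37.9]
tool_rot: [3.141, 0.001, 1.62]
force: [-0.1, 0.2, 0.5]
width: 11.7
gripper_force: 60.1
```

```bash
python3 - <<'E'
from h import *
st()
E
```

```text
t12.9 [640.6 114.1  37.9] [3.141e+00 1.000e-03 1.620e+00] w11.7 F [-0.1  0.2  0.5]
```

>>> {"name": "carry_out", "arguments": {
  "deltas": [0,0,0,-0.004,0,0,1,0,0,0,-0.003,0,0,1,0,0,0,-0.003,0,0,1,0,0,0,-0.003,0,0,1,0,0,0,-0.003,0,0,1,0,0,0,-0.003,0,0,1]
}}

```text
clock: 13.68
eef_pos: [641.1, 102.6, 38.0]
tool_rot: [3.141, -0.007, 1.624]
force: [-0.7, 11.3, 1.9]
width: 12.3
gripper_force: 60.3
```

>>> {"name": "carry_out", "arguments": {
  "deltas": [0,0,0,-0.004,0,0,1,0,0,0,-0.004,0,0,1,0,0,0,-0.004,0,0,1,0,0,0,-0.004,0,0,1,0,0,0,-0.004,0,0,1]
}}

```text
clock: 14.3
eef_pos: [642.1, 83.7, 38.3]
tool_rot: [3.141, -0.009, 1.624]
force: [-1.2, 13.6, 4.9]
width: 11.8
gripper_force: 60.6
```

```bash
python3 - <<'E'
from h import *
st()
im=snap("scene","s8")
im=cv2.imread("pics/s8.png"); cv2.imwrite("pics/s8c.png",cv2.resize(im[190:310,260:420],None,fx=4,fy=4,interpolation=cv2.INTER_CUBIC))
E
```

```text
t14.3 [642.1  83.7  38.3] [ 3.141 -0.009  1.624] w11.8 F [-1.2 13.6  4.9]
```

View pics/s8c.png

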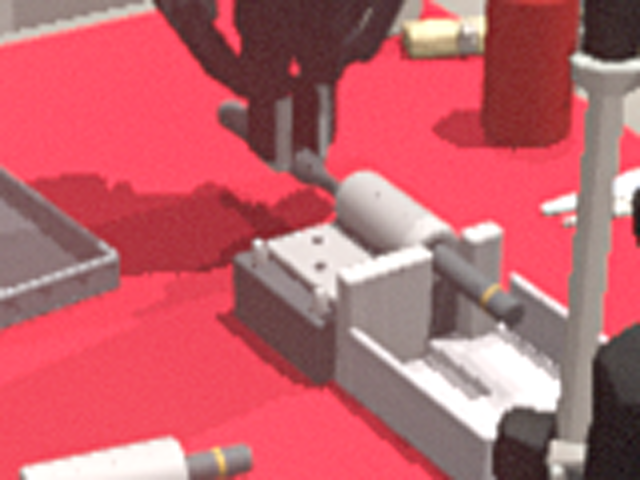

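The pin is sliding out over the trough (brass ring at (490,293)), with a steady 13.6 N of drive force. Continuing.

>>> {"name": "carry_out", "arguments": {
  "deltas": [0,0,0,-0.004,0,0,1,0,0,0,-0.004,0,0,1,0,0,0,-0.004,0,0,1,0,0,0,-0.004,0,0,1,0,0,0,-0.004,0,0,1,0,0,0,-0.004,0,0,1,0,0,0,-0.003,0,0,1,0,0,0,0,0,0,1]
}}

```text
clock: 15.35
eef_pos: [644.4, 49.8, 38.5]
tool_rot: [3.14, -0.001, 1.62]
force: [-1.5, 4.3, 6.5]
width: 12.3
gripper_force: 60.8
```

```bash
python3 - <<'E'
from h import *
st()
E
```

```text
t15.3 [644.4  49.8  38.5] [ 3.14e+00 -1.00e-03  1.62e+00] w12.3 F [-1.5  4.3  6.5]
```

>>> {"name": "carry_out", "arguments": {
  "deltas": [0,0,0,0.003,0,0.0003,1,0,0,0,0.012,0,0,1,0,0,0,0.02,0,0,1,0,0,0,0.025,0,0,1,0,0,0,0.025,0,0,1,0,0,0,0.025,0,0,1,0,0,0,0.03,0,0,1,0,0,0,0.02,0,0.015,1,0,0,0,0,0,0.014,1,0,0,0,0,0,0.004,1,0,0,0,0,0,0,1]
}}

```text
clock: 16.73
eef_pos: [634.8, 210.4, 4.8]
tool_rot: [-3.14, -0.002, 1.62]
force: [-3.5, 4.6, 10.2]
width: 11.7
gripper_force: 63.4
```

```bash
python3 - <<'E'
from h import *
st()
snap("top","t9")
im=cv2.imread("pics/t9.png").astype(int); b,g,r=im[...,0],im[...,1],im[...,2]
m=((r>110)&(g>90)&(g-b>45)&(abs(r-g)<90)).astype(np.uint8); m[:,460:]=0;m[:195]=0;m[360:]=0
n,_,s,c=cv2.connectedComponentsWithStats(m)
for i in range(1,n): print(s[i],c[i].round(1),w("top",c[i],10))
print(r[225:255:3,345:405:4])
E
```

```text
t16.7 [634.8 210.4   4.8] [-3.14e+00 -2.00e-03  1.62e+00] w11.7 F [-3.5  4.6 10.2]
[   0  207  111  136 6337] [ 36. 249.] [627.6 542.9  10. ]
[378 225   2   4   6] [378.3 226.8] [650.8 -87.7  10. ]
[372 299   6   1   6] [374.5 299. ] [518.9 -74.6  10. ]
[[253 221 254 254 254 247 230 187 187 155 237 254 254 200 189]
 [253 166 158 160 162 164 166 162 166 150 182 254 254 205 171]
 [223 254 134 134 127 120 114 127 159 196 254 254 254 253 169]
 [126 254 195 219 254 254 254 254 254 254 254 254 254 254 134]
 [254 254 253 254 254 254 254 254 254 254 254 254 254 254 131]
 [254 254 254 254 254 254 254 254 254 254 254 254 254 254 130]
 [254 254 254 254 254 254 254 254 254 254 254 254 254 254 164]
 [254 252 254 254 254 254 254 254 254 254 254 254 254 254 160]
 [254 225 254 254 254 254 254 254 254 254 254 254 254 254 182]
 [254 180 254 254 254 254 252 254 254 254 254 214 178 174 143]]
```

The pin lies in the trough (brass ring at world (651,-88)). I'll release the drift and return to the block.

>>> {"name": "carry_out", "arguments": {
  "deltas": [0,0,0,0,0,0,-1,0,0,0,0,0,0,-1,0,0,0,0,0,0,-1,0,0,0,0,0,-0.03,-1,0,0,0,0,0,-0.06,-1,0,0,0,-0.0522,0.0003,0,-1,0,0,0,-0.0522,0.0003,0,-1,0,0,0,-0.0522,0.0003,0,-1,0,0,0,-0.0522,0.0003,0,-1,0,0,0,0,0,0,-1,0,0,0,0,0,0,-1]
}}

```text
clock: 18.15
eef_pos: [646.9, 0.8, 94.0]
tool_rot: [-3.141, -0.001, 1.62]
force: [-0.4, 0.4, -0.4]
width: 85.4
gripper_force: 0.0
```

```bash
python3 - <<'E'
from h import *
go((646.6,1.8,38.6,1.6206))
E
```

```text
t18.1 [646.9   0.8  94. ] [-3.141e+00 -1.000e-03  1.620e+00] w85.4 F [-0.4  0.4 -0.4]
  turn [-0. -0. -0.] shift [ 0.001  -0.0002  0.0554] | rows>= 1
```

>>> {"name": "carry_out", "arguments": {
  "deltas": [0,0,0,0.001,0,0.04,-1,0,0,0,0,0,0.0155,-1,0,0,0,0,0,0,1,0,0,0,0,0,0,1,0,0,0,0,0,0,1,0,0,0,0,0,0,1,0,0,0,0,0,0,1,0,0,0,0,0,0,1,0,0,0,0,0,-0.03,1,0,0,0,0,0,-0.05,1,0,0,0,0,0,0,1]
}}

```text
clock: 19.52
eef_pos: [650.2, 1.5, 122.8]
tool_rot: [3.133, 0.0, 1.621]
force: [0.4, 0.2, -3.3]
width: 24.4
gripper_force: 59.6
```

>>> {"name": "carry_out", "arguments": {
  "deltas": [0,0,0,0.0335,-0.0388,0,1,0,0,0,0.0335,-0.0388,0,1,0,0,0,0.0335,-0.0388,0,1,0,0,0,0.0335,-0.0388,0,1,0,0,-10.4,0,0,0,1,0,0,-10.4,0,0,0,1,0,0,-10.4,0,0,0,1,0,0,-10.4,0,0,0,1,0,0,-10.4,0,0,0,1,0,0,-10.4,0,0,0,1,0,0,-10.4,0,0,0,1]
}}

```text
clock: 20.9
eef_pos: [484.5, 127.6, 117.9]
tool_rot: [-3.141, -0.002, 2.897]
force: [0.5, -0.5, -2.3]
width: 24.2
gripper_force: 59.9
```

>>> {"name": "carry_out", "arguments": {
  "deltas": [0,0,-10.4,0,0,0,1,0,0,-10.5,0,0,0,1,0,0,0,0,0,0,1,0,0,0,0,0,0,1]
}}

```text
clock: 21.4
eef_pos: [485.0, 127.6, 118.4]
tool_rot: [-3.142, -0.001, -3.03]
force: [0.3, -0.1, -3.0]
width: 24.2
gripper_force: 59.9
```

```bash
python3 - <<'E'
from h import *
go((485,127.9,11,.1145+np.pi))
c=snap("wrist","w10")
T=np.array([489,193.3]); R=Ro.from_euler("z",.1145).as_matrix()[:2,:2]
im=cv2.imread("pics/w10.png")
for p in((-50,-120),(50,-120),(-50,120)): print("outer",p,pix("wrist",[*(T+R@p),17],c).round(1))
E
```

```text
t21.4 [485.  127.6 118.4] [-3.142e+00 -1.000e-03 -3.030e+00] w24.2 F [ 0.3 -0.1 -3. ]
  turn [-0.  -0.1 -0.2] shift [-0.0002  0.0003  0.1074] | rows>= 2
outer (-50, -120) [238.5 184.4]
outer (50, -120) [247.3 319.4]
outer (-50, 120) [561.6 190.7]
```

>>> {"name": "carry_out", "arguments": {
  "deltas": [0,0,0,0,0,0.06,1,0,0,0,0,0,0.035,1,0,0,0,0,0,0.008,1,0,0,0,0,0,0.003,1,0,0,0,0,0,0.002,1,0,0,0,0,0,0,1]
}}

```text
clock: 22.2
eef_pos: [486.4, 128.3, 12.2]
tool_rot: [3.141, 0.003, -3.027]
force: [-0.1, 0.7, 1.2]
width: 24.5
gripper_force: 60.4
```

```bash
python3 - <<'E'
from h import *
st()
E
```

```text
t22.2 [486.4 128.3  12.2] [ 3.141e+00  3.000e-03 -3.027e+00] w24.5 F [-0.1  0.7  1.2]
```

>>> {"name": "carry_out", "arguments": {
  "deltas": [0,0,0,0.003,0,0,1,0,0,0,0.003,0,0,1,0,0,0,0.003,0,0,1,0,0,0,0.003,0,0,1,0,0,0,0.002,0,0,1,0,0,0,0,0,0,1]
}}

```text
clock: 22.95
eef_pos: [480.8, 127.9, 12.7]
tool_rot: [3.138, 0.017, -3.029]
force: [15.3, -1.0, -1.0]
width: 24.4
gripper_force: 60.2
```

>>> {"name": "carry_out", "arguments": {
  "deltas": [0,0,0,0,-0.003,0,1,0,0,0,0,-0.003,0,1,0,0,0,0,-0.003,0,1,0,0,0,0,-0.003,0,1,0,0,0,0,-0.002,0,1,0,0,0,0,0,0,1]
}}

```text
clock: 23.7
eef_pos: [481.6, 121.5, 13.0]
tool_rot: [3.129, 0.019, -3.024]
force: [9.5, 13.6, 1.7]
width: 24.5
gripper_force: 60.5
```

```bash
python3 - <<'E'
from h import *
st()
E
```

```text
t23.7 [481.6 121.5  13. ] [ 3.129  0.019 -3.024] w24.5 F [ 9.5 13.6  1.7]
```

Both walls reached (15 N and 13.6 N). I'll relax, release and go to hinge 2.

>>> {"name": "carry_out", "arguments": {
  "deltas": [0,0,0,-0.005,0.005,0,1,0,0,0,0,0,0,1,0,0,0,0,0,0,0,0,0,0,0,0,0,0,0,0,0,0,0,0,0,0,0,0,0,0,0,0,0,0,0,0,0,-0.03,0,0,0,0,0,0,-0.05,-1,0,0,0,0,0,-0.03,-1,0,0,0,0,0,0,-1]
}}

```text
clock: 24.95
eef_pos: [478.8, 118.1, 122.8]
tool_rot: [3.141, 0.004, -3.027]
force: [-0.1, 0.6, -0.1]
width: 85.0
gripper_force: 0.0
```

```bash
python3 - <<'E'
from h import *
s=st(); np.save("tilt.npy",s["eef_pos"])
snap("wrist","w11")
E
```

```text
t24.9 [478.8 118.1 122.8] [ 3.141  0.004 -3.027] w85.0 F [-0.1  0.6 -0.1]
```

>>> {"name": "carry_out", "arguments": {
  "deltas": [0,0,0,0.0073,-0.0467,0,-1,0,0,0,0.0073,-0.0467,0,-1,0,0,0,0.0073,-0.0467,0,-1,0,0,0,0.0073,-0.0467,0,-1,0,0,7.5,0,0,0,-1,0,0,7.5,0,0,0,-1,0,0,0,0,0,0,-1,0,0,0,0,0,0,-1]
}}

```text
clock: 26.0
eef_pos: [469.3, -70.7, 120.1]
tool_rot: [-3.142, -0.002, 2.997]
force: [-0.4, -0.6, -0.7]
width: 85.3
gripper_force: 0.0
```

```bash
python3 - <<'E'
from h import *
go((474.4,-67.5,7,np.pi-.144))
# check hinge1 in tray on w11 by image: expected plate corner pixel positions at the snug place
c=cal("w11"); im=cv2.imread("pics/w11.png"); cv2.imwrite("pics/w11c.png",im[100:340,180:420])
T=np.array([489,193.3]); R=Ro.from_euler("z",.1145).as_matrix()[:2,:2]
for p in((-47.5,-57.5),(12.5,-57.5),(12.5,-117.5)): print(pix("wrist",[*(T+R@p),7],c).round(1))
E
```

```text
t26.0 [469.3 -70.7 120.1] [-3.142e+00 -2.000e-03  2.997e+00] w85.3 F [-0.4 -0.6 -0.7]
  turn [-0.  -0.1 -0. ] shift [-0.0048  0.0039  0.1131] | rows>= 2
[343.9 193.8]
[342.6 274.1]
[262.2 273.9]
```

>>> {"name": "carry_out", "arguments": {
  "deltas": [0,0,0,-0.0048,0.0039,0.06,-1,0,0,0,0,0,0.04,-1,0,0,0,0,0,0.013,-1,0,0,0,0,0,0,1,0,0,0,0,0,0,1,0,0,0,0,0,0,1,0,0,0,0,0,0,1,0,0,0,0,0,0,1,0,0,0,0,0,0,1,0,0,0,0,0,-0.04,1,0,0,0,0,0,-0.05,1,0,0,0,0,0,-0.03,1]
}}

```text
clock: 27.5
eef_pos: [475.6, -68.1, 130.3]
tool_rot: [-3.142, 0.002, 2.994]
force: [0.2, -1.0, -2.7]
width: 24.3
gripper_force: 60.7
```

>>> {"name": "carry_out", "arguments": {
  "deltas": [0,0,9.9,0,0,0,1,0,0,9.9,0,0,0,1,0,0,9.9,0,0,0,1,0,0,9.9,0,0,0,1,0,0,9.9,0,0,0,1,0,0,9.9,0,0,0,1,0,0,9.9,0,0,0,1,0,0,9.6,0,0,0,1]
}}

```text
clock: 28.5
eef_pos: [474.7, -67.7, 128.2]
tool_rot: [-3.142, -0.0, 1.612]
force: [-0.0, -0.4, -4.1]
width: 24.2
gripper_force: 60.6
```

>>> {"name": "carry_out", "arguments": {
  "deltas": [0,0,0,0.0158,0.0438,0,1,0,0,0,0.0158,0.0438,0,1,0,0,0,0.0158,0.0438,0,1,0,0,0,0.0158,0.0438,0,1,0,0,0,0,0,0,1,0,0,0,0,0,0,1]
}}

```text
clock: 29.25
eef_pos: [645.8, 3.1, 127.4]
tool_rot: [-3.139, 0.0, 1.617]
force: [-1.1, -0.8, -3.7]
width: 24.4
gripper_force: 60.7
```

```bash
python3 - <<'E'
from h import *
go((646.2,4.2,50,1.6206)); go((646.2,4.2,38.6,1.6206))
snap("wrist","w12")
# compare with w3 (hinge 1 held): align the held plate region to find the offset in grip
a=cv2.imread("pics/w3.png",0).astype(np.float32);b=cv2.imread("pics/w12.png",0)
t=cv2.imread("pics/w3.png",0)[225:300,205:360]
r=cv2.matchTemplate(b[205:330,180:390],t,cv2.TM_CCOEFF_NORMED); _,m,_,l=cv2.minMaxLoc(r); print("match",m,"shift px",l[0]+180-205,l[1]+205-225)
E
```

```text
t29.2 [645.8   3.1 127.4] [-3.139  0.     1.617] w24.4 F [-1.1 -0.8 -3.7]
  turn [-0.1  0.  -0.2] shift [0.001  0.0006 0.0774] | rows>= 2
t29.2 [645.8   3.1 127.4] [-3.139  0.     1.617] w24.4 F [-1.1 -0.8 -3.7]
  turn [-0.1  0.  -0.2] shift [0.001  0.0007 0.0888] | rows>= 2
match 0.960967481136322 shift px 0 -1
```

>>> {"name": "carry_out", "arguments": {
  "deltas": [0,0,-0.2,0.001,0.0004,0.04,1,0,0,0,0,0,0.03,1,0,0,0,0,0,0.006,1,0,0,0,0,0,0.003,1,0,0,0,0,0,0.003,1,0,0,0,0,0,0.003,1,0,0,0,0,0,0.003,1,0,0,0,0,0,0.001,1,0,0,0,0,0,0,1]
}}

```text
clock: 30.42
eef_pos: [647.6, 4.6, 39.4]
tool_rot: [3.142, -0.0, 1.621]
force: [-2.2, -0.3, 2.8]
width: 24.5
gripper_force: 61.4
```

```bash
python3 - <<'E'
from h import *
st()
snap("wrist","w13")
a=cv2.imread("pics/w4.png",0); b=cv2.imread("pics/w13.png",0)
b=cv2.resize(b[140:400,140:480],None,fx=2.3,fy=2.3,interpolation=cv2.INTER_CUBIC)
t=a[150:290,95:560][:, :60]
for n,(x0,y0,x1,y1) in dict(block=(95,180,160,300),hinge=(330,195,500,330),fork=(315,540,400,590),rdowel=(497,225,555,285)).items():
    r=cv2.matchTemplate(b[y0-30:min(598,y1+30),x0-30:x1+30],a[y0:y1,x0:x1],cv2.TM_CCOEFF_NORMED);_,m,_,l=cv2.minMaxLoc(r);print(n,round(m,2),(np.array(l)-30)/2.3)
E
```

```text
t30.4 [647.6   4.6  39.4] [ 3.142 -0.     1.621] w24.5 F [-2.2 -0.3  2.8]
block 0.99 [1.30434783 0.86956522]
hinge 0.91 [ 0.         -0.43478261]
fork 0.95 [0. 0.]
rdowel 0.84 [0.         1.30434783]
```

>>> {"name": "carry_out", "arguments": {
  "deltas": [0,0,0,0,-0.0015,0,1,0,0,0,0,0,0.0015,1,0,0,0,0,0,0,1]
}}

```text
clock: 30.85
eef_pos: [647.5, 4.5, 39.3]
tool_rot: [3.139, -0.0, 1.621]
force: [-1.5, -0.2, 12.2]
width: 24.4
gripper_force: 62.7
```

>>> {"name": "carry_out", "arguments": {
  "deltas": [0,0,0,0,0,0,-1,0,0,0,0,0,0,-1,0,0,0,0,0,0,-1,0,0,0,0,0,0,-1,0,0,0,0,0,-0.03,-1,0,0,0,0,0,-0.06,-1,0,0,0,0,0,0,-1,0,0,0,0,0,0,-1]
}}

```text
clock: 31.85
eef_pos: [645.8, 4.5, 127.2]
tool_rot: [-3.141, -0.0, 1.621]
force: [0.0, 0.1, -0.7]
width: 85.4
gripper_force: 0.0
```

```bash
python3 - <<'E'
from h import *
go((634.8,210.4,125,1.6206)); snap("wrist","w14"); snap("top","t14")
a=cv2.imread("pics/w5.png",0); b=cv2.imread("pics/w14.png",0)
for n,(x0,y0,x1,y1) in dict(block=(234,185,270,285),knuckle=(295,190,348,300),rdowel=(345,200,364,220)).items():
    r=cv2.matchTemplate(b[y0-15:y1+15,x0-15:x1+15],a[y0:y1,x0:x1],cv2.TM_CCOEFF_NORMED);_,m,_,l=cv2.minMaxLoc(r);print(n,round(m,2),np.array(l)-15)
# drift in the top view: dark on red
im=cv2.imread("pics/t14.png").astype(int); m=((im[...,2]<150)).astype(np.uint8); m[:195]=0; m[270:]=0; m[:,:155]=0; m[:,300:]=0
n,_,s,c=cv2.connectedComponentsWithStats(m)
for i in range(1,n):
    if s[i,4]>30: print(s[i],c[i].round(1),w("top",c[i],7))
E
```

```text
t31.9 [645.8   4.5 127.2] [-3.141 -0.     1.621] w85.4 F [ 0.   0.1 -0.7]
  turn [-0. -0.  0.] shift [ 0.2062 -0.0006  0.0023] | rows>= 4
block 0.95 [ 1 -1]
knuckle 0.94 [0 0]
rdowel 0.98 [0 1]
[272 195  28  75 530] [285.7 247.2] [618.2  83.4   7. ]
[185 237  82  12 492] [219.5 241.5] [632.4 205.    7. ]
```

>>> {"name": "carry_out", "arguments": {
  "deltas": [0,0,0,0.0515,0,0,-1,0,0,0,0.0515,0,0,-1,0,0,0,0.0515,0,0,-1,0,0,0,0.0515,-0.0006,0,-1,0,0,0,0,0,0,-1,0,0,0,0,0,0,-1]
}}

```text
clock: 32.7
eef_pos: [634.4, 209.4, 125.9]
tool_rot: [-3.139, 0.002, 1.621]
force: [0.1, -0.9, -0.2]
width: 86.0
gripper_force: 0.0
```

```bash
python3 - <<'E'
from h import *
go((634.8,210.4,4,1.6206)); c=snap("wrist","w15")
print([pix("top",(634.8-.05*k,210.4+k,7)).round(1) for k in(57,-93)])
print("expect wrist",[pix("wrist",(634.8-.05*k,210.4+k,7),c).round(1) for k in(57,18,0,-93)])
im=cv2.imread("pics/w15.png").astype(int); m=((im[...,2]<140)&(im[...,2]-im[...,1]<25)).astype(np.uint8)
for v in range(130,350,15):
    x=np.where(m[v,230:420])[0]+230
    print(v,(x.min(),x.max()) if len(x) else None)
E
```

```text
t32.7 [634.4 209.4 125.9] [-3.139e+00  2.000e-03  1.621e+00] w86.0 F [ 0.1 -0.9 -0.2]
  turn [-0.1  0.1  0. ] shift [0.0012 0.0008 0.1219] | rows>= 2
[array([185.7, 242.7]), array([267. , 236.4])]
expect wrist [array([322.8, 152.4]), array([322.7, 207.2]), array([322.6, 231.7]), array([322.3, 343. ])]
130 None
145 None
160 (np.int64(314), np.int64(333))
175 (np.int64(314), np.int64(332))
190 (np.int64(314), np.int64(332))
205 (np.int64(314), np.int64(332))
220 (np.int64(314), np.int64(332))
235 (np.int64(314), np.int64(332))
250 (np.int64(314), np.int64(331))
265 (np.int64(318), np.int64(327))
280 (np.int64(318), np.int64(326))
295 (np.int64(318), np.int64(326))
310 (np.int64(318), np.int64(326))
325 (np.int64(318), np.int64(326))
340 (np.int64(319), np.int64(325))
```

>>> {"name": "carry_out", "arguments": {
  "deltas": [0,0,0,0.001,0.0006,0.06,-1,0,0,0,0,0,0.043,-1,0,0,0,0,0,0.02,-1,0,0,0,0,0,0,1,0,0,0,0,0,0,1,0,0,0,0,0,0,1,0,0,0,0,0,0,1,0,0,0,0,0,0,1,0,0,0,0,0,0,1,0,0,0,0,0,0,1,0,0,0,0,0,0,1]
}}

```text
clock: 34.12
eef_pos: [636.6, 211.5, 5.9]
tool_rot: [3.14, -0.001, 1.621]
force: [-0.9, -0.1, 7.0]
width: 11.6
gripper_force: 60.4
```

```bash
python3 - <<'E'
from h import *
go((639.4,144,38.2,1.6206))
E
```

```text
t34.1 [636.6 211.5   5.9] [ 3.140e+00 -1.000e-03  1.621e+00] w11.6 F [-0.9 -0.1  7. ]
  turn [ 0.1 -0.   0. ] shift [-0.0676 -0.0005 -0.0323] | rows>= 2
```

>>> {"name": "carry_out", "arguments": {
  "deltas": [0,0,0,0,0,-0.018,1,0,0,0,0,0,-0.02,1,0,0,0,-0.033,0.0005,0,1,0,0,0,-0.0335,0.0006,0,1,0,0,0,0,0,0,1,0,0,0,0,0,0,1,0,0,0,0,0,0,1]
}}

```text
clock: 35.0
eef_pos: [640.0, 146.7, 42.7]
tool_rot: [3.141, -0.001, 1.623]
force: [-0.2, -0.2, -1.2]
width: 11.8
gripper_force: 59.5
```

```bash
python3 - <<'E'
from h import *
go((639.4,144,40.3,1.6206))
c=snap("scene","s16")
im=cv2.imread("pics/s16.png"); a=cv2.imread("pics/s7.png")
# compare with first approach: nose location shift
t=a[222:236,318:345]; r=cv2.matchTemplate(im[212:246,308:355],t,cv2.TM_CCOEFF_NORMED);_,m,_,l=cv2.minMaxLoc(r);print(m,np.array(l)-10)
E
```

```text
t35.0 [640.  146.7  42.7] [ 3.141e+00 -1.000e-03  1.623e+00] w11.8 F [-0.2 -0.2 -1.2]
  turn [ 0.  -0.1  0.1] shift [-0.0027 -0.0008  0.0024] | rows>= 1
0.9589771032333374 [-1 -1]
```

>>> {"name": "carry_out", "arguments": {
  "deltas": [0,0,0,-0.0025,-0.0006,0.0023,1,0,0,0,0,0,0,1,0,0,0,-0.01,0,0,1,0,0,0,-0.008,0,0,1,0,0,0,-0.005,0,0,1,0,0,0,-0.003,0,0,1,0,0,0,-0.003,0,0,1,0,0,0,0,0,0,1]
}}

```text
clock: 36.05
eef_pos: [641.1, 113.3, 40.0]
tool_rot: [-3.142, -0.0, 1.621]
force: [0.3, -0.2, -1.7]
width: 11.8
gripper_force: 59.5
```

```bash
python3 - <<'E'
from h import *
st()
E
```

```text
t36.0 [641.1 113.3  40. ] [-3.142 -0.     1.621] w11.8 F [ 0.3 -0.2 -1.7]
```

Clean entry. Now the full drive.

>>> {"name": "carry_out", "arguments": {
  "deltas": [0,0,0,-0.004,0,0,1,0,0,0,-0.003,0,0,1,0,0,0,-0.003,0,0,1,0,0,0,-0.003,0,0,1,0,0,0,-0.003,0,0,1,0,0,0,-0.004,0,0,1,0,0,0,-0.004,0,0,1]
}}

```text
clock: 36.92
eef_pos: [641.4, 95.4, 40.1]
tool_rot: [-3.141, -0.007, 1.624]
force: [-0.8, 10.7, 0.5]
width: 11.7
gripper_force: 59.6
```

>>> {"name": "carry_out", "arguments": {
  "deltas": [0,0,0,-0.004,0,0,1,0,0,0,-0.004,0,0,1,0,0,0,-0.004,0,0,1,0,0,0,-0.004,0,0,1,0,0,0,-0.004,0,0,1,0,0,0,-0.004,0,0,1,0,0,0,-0.004,0,0,1,0,0,0,-0.004,0,0,1]
}}

```text
clock: 37.92
eef_pos: [644.0, 56.0, 40.0]
tool_rot: [3.142, 0.001, 1.62]
force: [0.4, -0.7, -1.7]
width: 12.1
gripper_force: 59.5
```

>>> {"name": "carry_out", "arguments": {
  "deltas": [0,0,0,-0.004,0,0,1,0,0,0,-0.003,0,0,1,0,0,0,0,0,0,1]
}}

```text
clock: 38.3
eef_pos: [644.2, 50.5, 40.0]
tool_rot: [-3.141, -0.0, 1.621]
force: [0.4, 1.6, -0.6]
width: 12.1
gripper_force: 59.6
```

```bash
python3 - <<'E'
from h import *
st()
E
```

```text
t38.3 [644.2  50.5  40. ] [-3.141 -0.     1.621] w12.1 F [ 0.4  1.6 -0.6]
```

Force fell to zero, so the pin is out. Now I'll withdraw and lay the drift back on the mat.

>>> {"name": "carry_out", "arguments": {
  "deltas": [0,0,0,0.003,0,0,1,0,0,0,0.012,0,0,1,0,0,0,0.02,0,0,1,0,0,0,0.025,0,0,1,0,0,0,0.025,0,0,1,0,0,0,0.025,0,0,1,0,0,0,0.03,0,0,1,0,0,0,0.02,0,0.015,1,0,0,0,0,0,0.014,1,0,0,0,0,0,0.005,1,0,0,0,0,0,0,1]
}}

```text
clock: 39.67
eef_pos: [635.8, 209.3, 6.0]
tool_rot: [-3.14, 0.0, 1.62]
force: [-1.4, 2.6, 3.0]
width: 11.7
gripper_force: 60.0
```

```bash
python3 - <<'E'
from h import *
st()
snap("top","t17")
im=cv2.imread("pics/t17.png").astype(int); b,g,r=im[...,0],im[...,1],im[...,2]
m=((r>100)&(g>80)&(g-b>30)&(abs(r-g)<90)).astype(np.uint8); m[:,460:]=0;m[:,:300]=0;m[:195]=0;m[360:]=0
n,_,s,c=cv2.connectedComponentsWithStats(m)
for i in range(1,n): print(s[i],c[i].round(1),w("top",c[i],10))
E
```

```text
t39.7 [635.8 209.3   6. ] [-3.14  0.    1.62] w11.7 F [-1.4  2.6  3. ]
[376 214   3   6  10] [377.2 216.1] [671.  -86.5  10. ]
[378 226   2   6  11] [378.5 228.7] [647.2 -87.7  10. ]
```

>>> {"name": "carry_out", "arguments": {
  "deltas": [0,0,0,0,0,0,-1,0,0,0,0,0,0,-1,0,0,0,0,0,0,-1,0,0,0,0,0,-0.03,-1,0,0,0,0,0,-0.06,-1,0,0,0,-0.0519,0.0003,0,-1,0,0,0,-0.0519,0.0003,0,-1,0,0,0,-0.0519,0.0003,0,-1,0,0,0,-0.0519,0.0003,0,-1,0,0,0,0,0,0,-1,0,0,0,0,0,0,-1]
}}

```text
clock: 41.1
eef_pos: [647.8, 3.1, 95.9]
tool_rot: [-3.141, -0.001, 1.62]
force: [0.4, 0.3, 0.3]
width: 85.3
gripper_force: 0.0
```

```bash
python3 - <<'E'
from h import *
go((647,1.8,38.6,1.6206))
E
```

```text
t41.1 [647.8   3.1  95.9] [-3.141e+00 -1.000e-03  1.620e+00] w85.3 F [0.4 0.3 0.3]
  turn [-0. -0. -0.] shift [-0.0013 -0.0008  0.0573] | rows>= 1
```

>>> {"name": "carry_out", "arguments": {
  "deltas": [0,0,0,-0.001,-0.0006,0.04,-1,0,0,0,0,0,0.017,-1,0,0,0,0,0,0,1,0,0,0,0,0,0,1,0,0,0,0,0,0,1,0,0,0,0,0,0,1,0,0,0,0,0,0,1,0,0,0,0,0,0,1,0,0,0,0,0,-0.03,1,0,0,0,0,0,-0.05,1,0,0,0,0,0,0,1]
}}

```text
clock: 42.48
eef_pos: [650.4, 1.6, 123.1]
tool_rot: [3.133, 0.0, 1.621]
force: [0.5, -1.1, -2.9]
width: 24.3
gripper_force: 59.7
```

>>> {"name": "carry_out", "arguments": {
  "deltas": [0,0,0,0.0388,-0.0314,0,1,0,0,0,0.0388,-0.0314,0,1,0,0,0,0.0388,-0.0314,0,1,0,0,0,0.0388,-0.0314,0,1,0,0,0,0.0388,-0.0314,0,1,0,0,-10.4,0,0,0,1,0,0,-10.4,0,0,0,1,0,0,-10.4,0,0,0,1,0,0,-10.4,0,0,0,1,0,0,-10.4,0,0,0,1,0,0,-10.4,0,0,0,1]
}}

```text
clock: 43.85
eef_pos: [480.0, 187.3, 118.2]
tool_rot: [-3.14, -0.001, 2.716]
force: [0.3, -0.3, -3.3]
width: 24.4
gripper_force: 59.9
```

>>> {"name": "carry_out", "arguments": {
  "deltas": [0,0,-10.4,0,0,0,1,0,0,-10.4,0,0,0,1,0,0,-10.5,0,0,0,1,0,0,0,0,0,0,1,0,0,0,0,0,0,1]
}}

```text
clock: 44.48
eef_pos: [480.4, 187.5, 118.6]
tool_rot: [-3.141, -0.001, -3.03]
force: [0.6, -0.6, -2.9]
width: 24.4
gripper_force: 59.9
```

```bash
python3 - <<'E'
from h import *
go((480,187.7,12,.1155+np.pi))
c=snap("wrist","w18")
E
```

```text
t44.5 [480.4 187.5 118.6] [-3.141e+00 -1.000e-03 -3.030e+00] w24.4 F [ 0.6 -0.6 -2.9]
  turn [-0.  -0.1 -0.2] shift [0.0003 0.0003 0.1066] | rows>= 2
```

>>> {"name": "carry_out", "arguments": {
  "deltas": [0,0,0,0,0,0.06,1,0,0,0,0,0,0.035,1,0,0,0,0,0,0.008,1,0,0,0,0,0,0.003,1,0,0,0,0,0,0.002,1,0,0,0,0,0,0,1]
}}

```text
clock: 45.28
eef_pos: [481.8, 188.3, 12.4]
tool_rot: [3.141, 0.003, -3.027]
force: [-0.5, -0.1, 2.1]
width: 24.3
gripper_force: 60.4
```

>>> {"name": "carry_out", "arguments": {
  "deltas": [0,0,0,0.003,0,0,1,0,0,0,0.003,0,0,1,0,0,0,0.003,0,0,1,0,0,0,0.003,0,0,1,0,0,0,0.002,0,0,1,0,0,0,0,0,0,1]
}}

```text
clock: 46.02
eef_pos: [473.9, 187.7, 12.7]
tool_rot: [3.138, 0.013, -3.029]
force: [12.5, -0.1, 1.7]
width: 24.3
gripper_force: 60.3
```

>>> {"name": "carry_out", "arguments": {
  "deltas": [0,0,0,0,-0.003,0,1,0,0,0,0,-0.003,0,1,0,0,0,0,-0.003,0,1,0,0,0,0,-0.003,0,1,0,0,0,0,-0.002,0,1,0,0,0,0,0,0,1]
}}

```text
clock: 46.78
eef_pos: [474.6, 181.1, 13.0]
tool_rot: [3.128, 0.015, -3.024]
force: [8.0, 12.7, 1.4]
width: 24.3
gripper_force: 60.4
```

```bash
python3 - <<'E'
from h import *
st()
E
```

```text
t46.8 [474.6 181.1  13. ] [ 3.128  0.015 -3.024] w24.3 F [ 8.  12.7  1.4]
```

>>> {"name": "carry_out", "arguments": {
  "deltas": [0,0,0,-0.005,0.005,0,1,0,0,0,0,0,0,1,0,0,0,0,0,0,0,0,0,0,0,0,0,0,0,0,0,0,0,0,0,0,0,0,0,0,0,0,0,0,0,0,0,-0.03,0,0,0,0,0,0,-0.05,-1,0,0,0,0,0,-0.03,-1,0,0,0,0,0,0,-1]
}}

```text
clock: 48.02
eef_pos: [474.3, 178.2, 123.1]
tool_rot: [3.14, 0.004, -3.027]
force: [-0.8, -0.3, 0.4]
width: 85.0
gripper_force: 0.0
```

>>> {"name": "carry_out", "arguments": {
  "deltas": [0,0,0,0.0093,-0.0541,0,-1,0,0,0,0.0093,-0.0541,0,-1,0,0,0,0.0093,-0.0541,0,-1,0,0,0,0.0093,-0.0541,0,-1,0,0,0,0.0093,-0.0541,0,-1,0,0,0,0.0093,-0.0541,0,-1,0,0,-2.7,0,0,0,-1,0,0,0,0,0,0,-1,0,0,0,0,0,0,-1]
}}

```text
clock: 49.15
eef_pos: [454.5, -149.4, 120.7]
tool_rot: [3.14, -0.001, -2.978]
force: [0.5, 0.3, -1.5]
width: 85.5
gripper_force: 0.0
```

```bash
python3 - <<'E'
from h import *
go((454.3,-151.2,7,np.pi+.165))
c=snap("wrist","w19")
y=.165;R=Ro.from_euler("z",y).as_matrix()[:2,:2]
print("expect plate corners",[pix("wrist",[*(np.array([454.3,-151.2])+R@p),5],c).round(1) for p in((-30,-47),(30,-47))])
im=cv2.imread("pics/w19.png").astype(int)
m=((im.min(2)>60)&(im.max(2)-im.min(2)<60)).astype(np.uint8); m[:, :180]=0;m[:,420:]=0;m[:150]=0;m[340:]=0
n,_,s,cc=cv2.connectedComponentsWithStats(m); i=1+s[1:,4].argmax(); ct=cv2.findContours((_==i).astype(np.uint8),0,2)[0][0]; print(s[i],cv2.minAreaRect(ct), cv2.boxPoints(cv2.minAreaRect(ct)))
E
```

```text
t49.1 [ 454.5 -149.4  120.7] [ 3.140e+00 -1.000e-03 -2.978e+00] w85.5 F [ 0.5  0.3 -1.5]
  turn [ 0.1 -0.  -0.1] shift [ 0.0005 -0.0019  0.1137] | rows>= 2
expect plate corners [array([252. , 192.6]), array([255.7, 272.5])]
[ 251  192   85   91 6782] ((293.0, 237.0), (90.0, 84.0), 90.0) [[251. 192.]
 [335. 192.]
 [335. 282.]
 [251. 282.]]
```

>>> {"name": "carry_out", "arguments": {
  "deltas": [0,0,0,0.0005,-0.0019,0.06,-1,0,0,0,0,0,0.04,-1,0,0,0,0,0,0.0137,-1,0,0,0,0,0,0,1,0,0,0,0,0,0,1,0,0,0,0,0,0,1,0,0,0,0,0,0,1,0,0,0,0,0,0,1,0,0,0,0,0,0,1,0,0,0,0,0,-0.04,1,0,0,0,0,0,-0.05,1,0,0,0,0,0,-0.02,1]
}}

```text
clock: 50.7
eef_pos: [455.4, -153.5, 120.2]
tool_rot: [-3.14, 0.004, -2.98]
force: [-0.1, 0.2, -2.9]
width: 24.4
gripper_force: 60.6
```

>>> {"name": "carry_out", "arguments": {
  "deltas": [0,0,2.8,0,0,0,1,0,0,0,-0.0093,0.0562,0,1,0,0,0,-0.0093,0.0562,0,1,0,0,0,-0.0093,0.0562,0,1,0,0,0,-0.0093,0.0562,0,1,0,0,0,-0.0093,0.0562,0,1,0,0,0,-0.0093,0.0562,0,1,0,0,0,-0.0093,0.0562,0,1,0,0,0,0,0,0,1,0,0,0,0,0,0,1]
}}

```text
clock: 51.95
eef_pos: [473.6, 244.1, 115.9]
tool_rot: [-3.139, -0.003, -3.029]
force: [0.0, -0.8, -2.5]
width: 24.2
gripper_force: 60.6
```

```bash
python3 - <<'E'
from h import *
go((473.2,247.3,12,.1155+np.pi))
E
```

```text
t52.0 [473.6 244.1 115.9] [-3.139e+00 -3.000e-03 -3.029e+00] w24.2 F [ 0.  -0.8 -2.5]
  turn [-0.1 -0.2 -0.2] shift [-0.0002  0.0035  0.1039] | rows>= 2
```

>>> {"name": "carry_out", "arguments": {
  "deltas": [0,0,0,0,0.0035,0.06,1,0,0,0,0,0,0.0325,1,0,0,0,0,0,0.008,1,0,0,0,0,0,0.003,1,0,0,0,0,0,0.002,1,0,0,0,0,0,0,1]
}}

```text
clock: 52.7
eef_pos: [475.0, 248.8, 12.8]
tool_rot: [3.141, 0.002, -3.029]
force: [-0.3, -0.5, -3.1]
width: 24.7
gripper_force: 60.5
```

>>> {"name": "carry_out", "arguments": {
  "deltas": [0,0,0,0.003,0,0,1,0,0,0,0.003,0,0,1,0,0,0,0.003,0,0,1,0,0,0,0.003,0,0,1,0,0,0,0.002,0,0,1,0,0,0,0,0,0,1]
}}

```text
clock: 53.45
eef_pos: [467.7, 247.9, 12.9]
tool_rot: [3.138, 0.012, -3.031]
force: [14.1, -0.9, -8.1]
width: 24.8
gripper_force: 59.9
```

>>> {"name": "carry_out", "arguments": {
  "deltas": [0,0,0,0,-0.003,0,1,0,0,0,0,-0.003,0,1,0,0,0,0,-0.003,0,1,0,0,0,0,-0.003,0,1,0,0,0,0,-0.002,0,1,0,0,0,0,0,0,1]
}}

```text
clock: 54.2
eef_pos: [468.5, 240.8, 13.8]
tool_rot: [3.129, 0.014, -3.028]
force: [9.2, 9.0, -3.4]
width: 24.4
gripper_force: 60.5
```

```bash
python3 - <<'E'
from h import *
st()
E
```

```text
t54.2 [468.5 240.8  13.8] [ 3.129  0.014 -3.028] w24.4 F [ 9.2  9.  -3.4]
```

>>> {"name": "carry_out", "arguments": {
  "deltas": [0,0,0,0,0,0.002,1,0,0,0,-0.005,0.005,0,1,0,0,0,0,0,0,1,0,0,0,0,0,0,0,0,0,0,0,0,0,0,0,0,0,0,0,0,0,0,0,0,0,0,0,0,0,0,0,0,0,-0.03,0,0,0,0,0,0,-0.05,-1,0,0,0,0,0,-0.05,-1,0,0,0,0,0,-0.03,-1]
}}

```text
clock: 55.58
eef_pos: [466.8, 238.9, 172.2]
tool_rot: [3.141, 0.002, -3.029]
force: [0.6, -0.1, -0.3]
width: 85.4
gripper_force: 0.0
```

>>> {"name": "carry_out", "arguments": {
  "deltas": [0,0,0,0,0.055,0,-1,0,0,0,0,0.055,0,-1,0,0,0,0,0.055,0,-1,0,0,0,0,0.055,0,-1,0,0,0,0,0,0,-1,0,0,0,0,0,0,-1]
}}

```text
clock: 56.32
eef_pos: [441.4, 456.3, 169.2]
tool_rot: [-3.14, -0.001, -3.028]
force: [0.2, 0.1, -0.3]
width: 85.5
gripper_force: 0.0
```

```bash
python3 - <<'E'
from h import *
st(); snap("top","t20"); snap("scene","s20")
t=cv2.imread("pics/t20.png"); s=cv2.imread("pics/s20.png")
f=lambda im,x0,y0,x1,y1,W,H:cv2.resize(im[y0:y1,x0:x1],(W,H),interpolation=cv2.INTER_CUBIC)
L=np.vstack([f(t,145,270,305,370,480,300),f(s,170,190,330,290,480,300)])
Rr=np.vstack([f(t,300,195,420,275,320,213),f(s,310,230,430,325,320,254),f(t,145,200,305,266,320,133)])
cv2.imwrite("pics/fin.png",np.hstack([L,Rr]))
E
```

```text
t56.3 [441.4 456.3 169.2] [-3.140e+00 -1.000e-03 -3.028e+00] w85.5 F [ 0.2  0.1 -0.3]
```

View pics/fin.png

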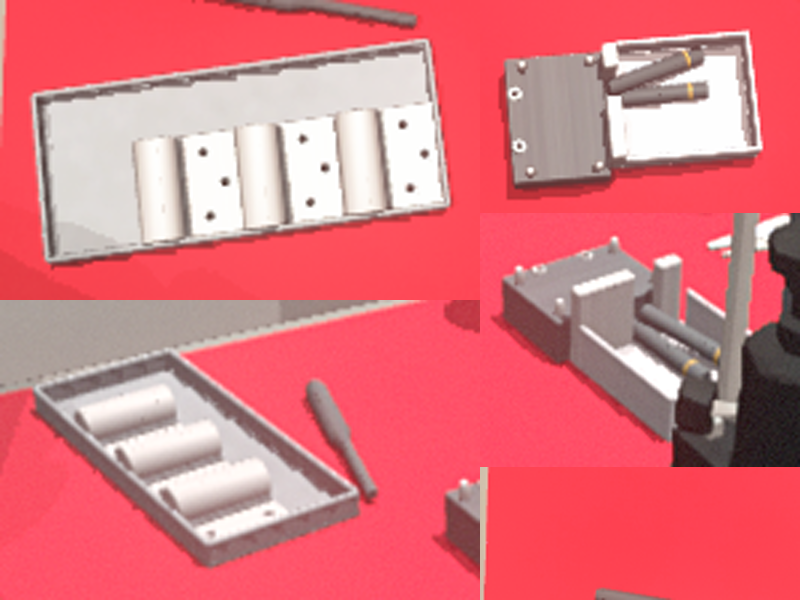

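Final check: the three halves sit in a row against the near and right walls, and both pins are in the trough. The drift has been knocked towards the tray's far right corner, so I'll check its clearance and the pin heights numerically.

```bash
python3 - <<'E'
from h import *
def tri(a,b):
    (o1,v1),(o2,v2)=ray("top",a),ray("scene",b); A=np.c_[v1,-v2]; k=np.linalg.lstsq(A,o2-o1,rcond=None)[0]
    p,q=o1+k[0]*v1,o2+k[1]*v2; return ((p+q)/2).round(1),np.linalg.norm(p-q).round(1)
print("ring2",tri((378.7,217.5),(399.2,283.1)),"rear2",tri((349.5,226.9),(371.9,267)))
print("ring1",tri((378.8,229),(388.9,287)))
im=cv2.imread("pics/t20.png").astype(int); T=np.array([489,193.3,0]); R=Ro.from_euler("z",.1155)
tf=lambda p:R.inv().apply(p-T).round(1)
m=((im[...,2]<150)).astype(np.uint8); m[:245]=0;m[295:]=0;m[:,:150]=0;m[:,300:]=0
# drift line
a,b=w("top",(202.5,262),7),w("top",(283.3,276),7); o=a+(b-a)*57/150; print("drift",a,b,np.linalg.norm(b-a),"tray frame",tf(a),tf(o),tf(b))
L=lambda u,v,z:w("top",(145+(u+.5)/3-.5,270+(v+.5)/3-.5),z)
for n,p in dict(h1=((435,105),(441,205)),h2=((330,118),(340,219)),h3=((233,132),(240,232))).items(): print(n,[tf(L(*q,7)) for q in p])
print("tip z",tri((283.3,276),(170+372/3,190+(495-300)/3)),"tail",tri((202.5,262),(170+316/3,190+(388-300)/3)))
E
```

```text
ring2 (array([668.3, -89.2,  12.6]), np.float64(1.4)) rear2 (array([651. , -34.6,  19.4]), np.float64(1.6))
ring1 (array([647.8, -88.9,  11.4]), np.float64(2.9))
drift [595.2 236.    7. ] [565.3  88.6   7. ] 150.4020279118603 tray frame [110.4  30.2   7. ] [ 92.7 -24.2   7. ] [  63.7 -112.8    7. ]
h1 [array([  10.6, -117.4,    7. ]), array([ -48.4, -113. ,    7. ])]
h2 [array([ 12. , -53.9,   7. ]), array([-48.1, -52.5,   7. ])]
h3 [array([11.9,  4.8,  7. ]), array([-47.2,   7.2,   7. ])]
tip z (array([566.7,  88.3,   4.8]), np.float64(2.3)) tail (array([597.6, 236.1,   3.3]), np.float64(3.9))
```

```bash
python3 -c "
from cell import ctrl
print(ctrl.finish_job())"
```

```text
the job is handed in; nothing more can be done
None
```

I drove both seized pins out into the catch trough, packed the three halves in a row from the tray's near right-hand corner, left the drift on the mat clear of tray and block (something knocked it aside mid-run), and handed the job in; no verdict came back.

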